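Index the slide carousel and load the carrier

ROBOT

A 7-joint arm with a two-finger parallel gripper is mounted at the origin on the work surface. World frame = base frame: x ahead of the robot, y to its left, z up, the work surface at z = 0. Lengths are in m, angles in rad, forces in N, time in s.
With the tool pointing down it reaches from about 0.425 to 0.875 m from the base axis. Payload 4.7 kg.
Tool frame: the origin (TCP) lies midway between the tips of the shut fingers; the grasp point (between the pads) lies 19 mm behind it; x points along the fingers, y is the direction in which the jaws open and shut, and the axes are right-handed (so a half turn about x gives the same grasp; the last joint's range is limited). The gripper opens to 87 mm and grips with 3 to 60 N. Pads are 19 mm wide; open, the fingers measure 117 mm over their backs; the gripper's body (75 mm by 190 mm) begins 51 mm behind the grasp point.
Start: joints at [-1.206, 0.321, -0.07, 1.45, 0.023, 1.371, -0.057], TCP at [0.223, 0.61, 0.187] pointing down, gripper open.
Joint ranges: [-2.86, 2.86], [-0.3, 2.09], [-1.38, 1.24], [0.06, 2.45], [-1.56, 4.7], [0.09, 2.05], [-2.69, 2.69]. Speed limits (rad/s): [2.57, 2.57, 3.14, 3.14, 3.14, 3.14, 3.14].

INTERFACE

Orientations are given as a rotation vector (axis times angle).
In Python, from plant import readout, camera, camera_params, ticket, search_frame, landmark_of gives the robot as it stands.
- The arm moves only by the tool play_rows, never from a script. Its argument "deltas" is one flat list of numbers, 4 for each row, row after row: the shift along the tool's x, y, z in m, then the turn about the tool's x in rad. A call has 1 to 8 rows; each row shifts and turns the commanded pose from where the row before left it, along the tool's axes as they then stand; what a row does not reach is not made up. A row lasts 1/8 s, in which the tool goes at most 62.5 mm and 10.7 degrees, less where a joint would pass 70% of its speed; a pose out of reach is approached as far as the arm can. A call is refused whole if a number of a shift passes 0.0625 or a number of a turn 0.188, either way. A call with a gripper value outside its range is refused whole. "gripper" is the opening, from 0 (shut) to 1 (fully open), set as the call begins (left out, the last holds). The fingers move at their own pace and stop on an object; the grip force is fixed at half the most. Time passes only in rows, so rows that do not move let the fingers close. It gives the time, the measured TCP pose, the force and the opening at its end, in the units of the state.
- readout.get_obs(): the state, without advancing time (a new reading comes with each control period).
- camera(name): name is "scene" or "top"; returns the picture (400x640x3 uint8, red, green, blue); there is no depth.
- camera_params(name): a dict with "camera_matrix" (3x3 intrinsics, pixels), "dist" ([k1, k2, p1, p2, k3] as OpenCV has them; the pictures are not rectified), "pose" (4x4, takes a point from camera to world coordinates). Camera axes: x right, y down, z forward; pixel columns grow to the right and rows downward; lengths in m; the calibration is good to about 2 mm. A picture is of the moment at which its call begins. camera_params takes no time and is no camera call.
- ticket.job_done(): hands the job in, once; it reports no verdict.
Trained networks look in the newest picture that a camera, given by its name, has taken for a name from the list of things; names that differ only in an ending like _2 or _b are one class to them, and where a whole thing is asked for, a point or a joint stands for the part that bears it (a point fixed in the world has none). Each returns a list of dicts, best first, with "score" (0 to 1); they miss things now and then, are a little off and sometimes report something else, mostly with a low value. They report only what shows in the picture. A call takes as long as a camera call.
- search_frame(camera, target): "extent" ([left, top, width, height] as shares, 0 to 1, of the picture: columns of its width, rows of its height, round what is visible of it).
- landmark_of(camera, target): "location" ([column, row] as shares, 0 to 1, of the picture: columns of its width, rows of its height: a listed point, or the origin of a listed thing).
The state is a dict: "t": time; "joints": joint angles; "dq": joint speeds; "joint_efforts": joint torques, N m; "tool_pos": TCP position; "orientation": TCP orientation; "force": force on the tool from outside, world axes, zero at the start; "ft_torque": the same for the moment, N m; "grip_width": finger opening in m.
Only numpy, scipy, OpenCV 4.12 (cv2) and the standard library are available. Lean on these libraries where they do the work, as an engineer would, in place of code of your own. Each camera call takes 0.05 s, during which the arm holds its last target.

TASK

The carousel was left between two stops. Turn it until the empty bay with the bare pin faces the loading deck and the carousel clicks into its stop; then slide the slide carrier along the deck, without lifting it, onto the carousel until its hole drops over the pin and it lies flat. Leave the other things on the bench where they stand.

Things in the scene. Friction and masses are not known exactly. Their poses are not given: they have to be found in the camera images.
- stand: White fixed stand. Origin on the bench under the carousel's vertical axis (the hub). Its level x axis points from the hub along the middle of the loading deck; z is up. On the opposite side (-x), 131 to 165 mm from the hub and up to 42 mm above the bench, sits the spring roller that makes the stops.
- carousel (a joint): Carousel angle, rad, growing anticlockwise seen from above. 0 = stop with the empty bay facing the deck; other stops at +-2.09. Starts at 0.45 to 1.65: turn it clockwise. Stiff (0.12 N m), stays where left. Some 0.12 to 0.05 rad before a stop a sprung roller must be pushed over a rim bump (10 to 15 N at a post); then it pulls itself in to within 0.02 rad and holds.
- hub (a point): Centre of the carousel on its axis, at its top surface: a black disc, 252 mm diameter, top 37 mm above the bench, steel hub 26 mm diameter and 12 mm high. Three bays 120 degrees apart: two hold fixed carriers like the loose one (tabs up to 77 mm above the bench), the third is empty but for the pin. Three steel posts stand between the bays.
- pin (a point): Foot of the bare locating pin of the empty bay, on the disc's top surface, 103 mm from the hub. Steel, 14 mm diameter, 8 mm high (so its top is 1 mm below the deck's level), with a tapered top. Turns with the carousel.
- post0 (a point): Top centre of an upright steel post, 14 mm diameter, 45 mm high (top 82 mm above the bench), fixed in the disc 100 mm from the hub, 60 degrees anticlockwise from the empty bay. Posts are for pushing the carousel round.
- post1 (a point): The same, post 180 degrees from the empty bay.
- post2 (a point): The same, post 300 degrees anticlockwise from the empty bay.
- carrier_mid (a point): Centre of the loose carrier's plate, half-way up its 8 mm: aluminium, 100 x 60 x 8 mm, about 220 g, glass slide on top, lying lengthwise on the deck between the rails. Its x axis points outward, away from the hub, to the end with the upright tab. In place the plate lies flat on the disc, 9 mm lower than on the deck, its centre about 74 mm from the hub.
- carrier_tab (a point): Top centre of the carrier's upright tab: 50 mm wide, 8 mm thick, rising 32 mm above the plate (40 mm above the plate's underside), 46 mm outward of the plate's centre, flush with the plate's outer end. For pushing the carrier.
- carrier_hole (a point): Centre of the carrier's hole at the plate's underside: 20 mm diameter, right through, 29 mm from the plate's centre towards the tab. In place it is over pin.
- reagent_jar: Bystander: amber jar with a black cap, 60 mm diameter, 85 mm high; origin under its centre.
- slide_box: Bystander: grey slide box 90 x 120 x 30 mm; origin under its centre.
- petri_dish: Bystander: clear shallow dish, 90 mm diameter, 15 mm high; origin under its centre.
- deck_edge (a point): Middle of the loading deck's inner edge, on its top, 132 mm from the hub. The deck is a fixed aluminium block, flat top 46 mm above the bench, running 145 mm outward from here between two dark guide rails 64 mm apart, which rise 6 mm above it.

How it is judged:
By the outcome, as a careful person would: the job done as asked, in the order asked, and still so for the second after the job is handed in, with the robot touching nothing.
It also fails if it takes over 61 s, if anything falls off the work surface, if the arm or the gripper's body presses on something with over 40 N, if the wrist force passes 120 N, or if a joint passes its speed limit or range.

## Working session

There is one attempt and no reset: what is moved stays moved. The work goes in short steps, Python scripts to look and compute and a tool call to move; the robot and the scene stay as the last step left them, time stands still between calls to the robot, and variables do not carry over. Pictures are saved under pics/ and viewed, and the job is handed in when it is done.

Besides the shell and the picture viewer there is one more tool, called after "Emit:" by a JSON object that holds its "api" and its "payload", one argument or row to a line. play_rows: Moves the arm, as the interface text tells. Its arguments: {"type":"object","properties":{"deltas":{"type":"array"},"gripper":{"type":"number"}},"required":["deltas"]}

```bash
mkdir -p pics; ls; cat > h.py <<'E'
import numpy as np, cv2
from plant import readout, camera, camera_params, ticket, search_frame, landmark_of
def ray(cam,px):
    p=camera_params(cam);K=np.array(p["camera_matrix"]);d=np.array(p["dist"]);T=np.array(p["pose"])
    u=cv2.undistortPoints(np.array([[px]],float),K,d)[0,0]
    return T[:3,3],T[:3,:3]@np.array([u[0],u[1],1.])
def at_z(cam,px,z):
    o,r=ray(cam,px);return o+r*(z-o[2])/r[2]
def proj(cam,X):
    p=camera_params(cam);T=np.linalg.inv(np.array(p["pose"]))
    r,_=cv2.Rodrigues(T[:3,:3])
    return cv2.projectPoints(np.array(X,float).reshape(-1,3),r,T[:3,3],np.array(p["camera_matrix"]),np.array(p["dist"]))[0][:,0]
def snap(cam,name):
    im=camera(cam);cv2.imwrite("pics/"+name+".png",im[:,:,::-1]);return im
E
python3 - <<'E'
from h import *
Z=dict(hub=.037,pin=.037,post0=.082,post1=.082,post2=.082,carrier_mid=.05,carrier_tab=.086,carrier_hole=.046,deck_edge=.046,stand=0,reagent_jar=0,slide_box=0,petri_dish=0)
for c in("top","scene"):
    snap(c,c+"0")
    for n,z in Z.items():
        for r in landmark_of(c,n)[:2]:
            px=np.array(r["location"])*[640,400]
            print(c,n,round(r["score"],2),px.round(1),at_z(c,px,z).round(4))
o=readout.get_obs();print(o)
E
```

```text
pics
top hub 0.98 [343.4 194.4] [ 0.5264 -0.1031  0.037 ]
top pin 0.58 [326.2 220.5] [ 0.442  -0.0522  0.037 ]
top post0 0.86 [365.6 164.5] [ 0.6124 -0.1666  0.082 ]
top post0 0.85 [359.6 218.5] [ 0.4443 -0.1511  0.082 ]
top post1 0.86 [365.6 164.5] [ 0.6124 -0.1666  0.082 ]
top post1 0.85 [359.6 218.5] [ 0.4443 -0.1511  0.082 ]
top post2 0.86 [365.6 164.5] [ 0.6124 -0.1666  0.082 ]
top post2 0.85 [359.6 218.5] [ 0.4443 -0.1511  0.082 ]
top carrier_mid 0.83 [281.1 173.8] [0.5823 0.0939 0.05  ]
top carrier_tab 0.81 [267.2 168.7] [0.5872 0.1335 0.086 ]
top carrier_hole 0.87 [276.3 172.8] [0.5861 0.1095 0.046 ]
top deck_edge 0.9 [306.8 175.9] [0.5795 0.0133 0.046 ]
top stand 0.77 [344.3 200. ] [ 0.5165 -0.1081  0.    ]
top reagent_jar 0.79 [192.8 214.7] [0.4511 0.3725 0.    ]
top slide_box 0.84 [459.5 215.3] [ 0.4802 -0.4741  0.    ]
top petri_dish 0.56 [219.1 173.5] [0.5895 0.3006 0.    ]
scene hub 0.97 [302.5 233.9] [ 0.5299 -0.1144  0.037 ]
scene pin 0.77 [297.2 200.6] [ 0.4462 -0.0637  0.037 ]
scene post0 0.88 [267.6 208.4] [ 0.4379 -0.1487  0.082 ]
scene post0 0.73 [305.9 263. ] [ 
[... 992 characters left out ...]
05.2 241.7] [ 0.5371 -0.1127  0.    ]
{'t': 1.4, 'joints': array([-1.20589194,  0.3209597 , -0.07014069,  1.45048202,  0.02259552,
        1.37079901, -0.05691666]), 'dq': array([ 0.00078426, -0.00160652,  0.00035702,  0.00060063,  0.00093997,
        0.00033069,  0.00108911]), 'joint_efforts': array([ 1.55396054e-05, -4.91086400e+01, -4.03119056e-01, -3.12770891e+01,
       -6.37289160e-02,  3.36173130e-02,  1.23154257e-05]), 'tool_pos': array([0.22338501, 0.61044504, 0.18752208]), 'orientation': array([ 0.27533727,  1.55316581, -0.27512791]), 'force': array([0.41560254, 0.4166934 , 0.20985142]), 'ft_torque': array([-0.00333732,  0.02252061, -0.04760565]), 'grip_width': 0.08682764685197136}
```

```bash
python3 - <<'E'
import cv2
a=cv2.imread("pics/top0.png")[110:270,180:480];cv2.imwrite("pics/top0c.png",cv2.resize(a,None,fx=2.6,fy=2.6,interpolation=cv2.INTER_CUBIC))
a=cv2.imread("pics/scene0.png")[110:330,180:480];cv2.imwrite("pics/scene0c.png",cv2.resize(a,None,fx=2.6,fy=2.6,interpolation=cv2.INTER_CUBIC))
from h import *
for c in("top","scene"): print(np.array(camera_params(c)["pose"]).round(3))
E
```

```text
[[ 0.038 -0.976  0.216  0.224]
 [-0.999 -0.036  0.015 -0.042]
 [-0.007 -0.216 -0.976  1.377]
 [ 0.     0.     0.     1.   ]]
[[ 0.653  0.655 -0.381  0.891]
 [ 0.757 -0.556  0.343 -0.377]
 [ 0.013 -0.512 -0.859  0.959]
 [ 0.     0.     0.     1.   ]]
```

View pics/top0c.png

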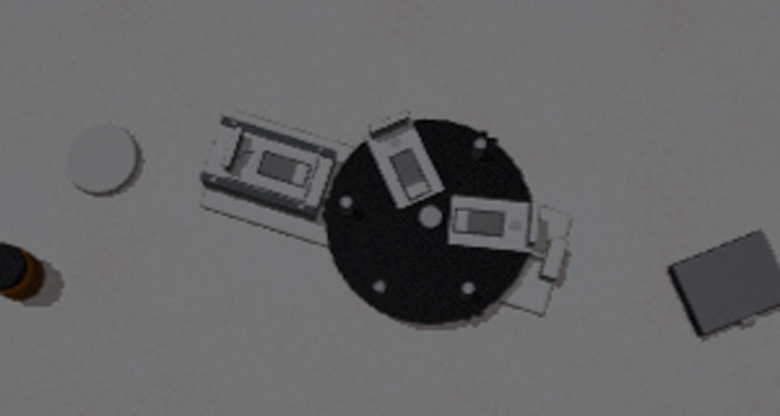

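View pics/scene0c.png

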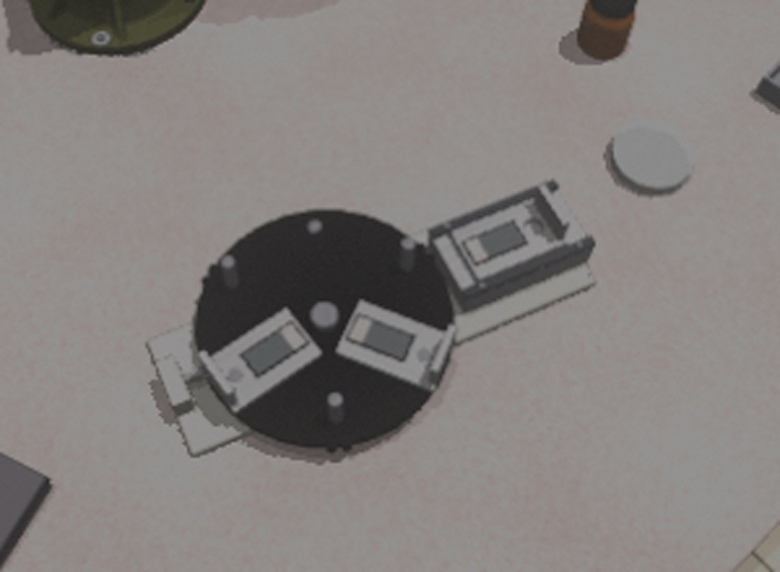

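View pics/top0.png

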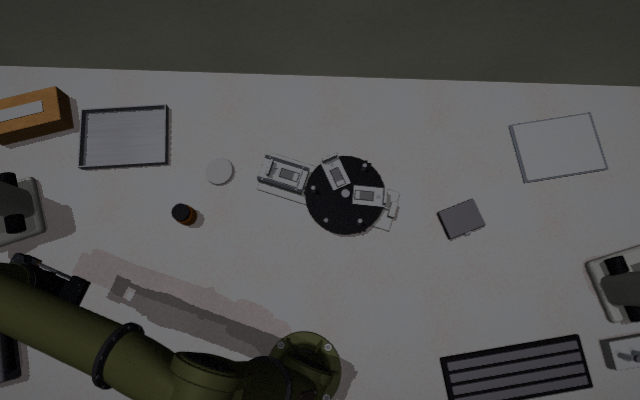

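```bash
cat > fit.py <<'E'
from h import *
from scipy.optimize import least_squares
top={'hub':[(343.4,194.4)],'pin':[(326,220.2)],'carrier_mid':[(281.1,173.8)],'carrier_tab':[(267.2,168.7)],'carrier_hole':[(276.3,172.8)],'deck_edge':[(306.8,175.9)],
'post0':[(313.1,187.7)],'post1':[(365.3,165.1)],'post2':[(359.8,219)]}
sc={'hub':[(302.5,233.9)],'pin':[(298.5,199.5)],'carrier_mid':[(371.5,201.7)],'carrier_tab':[(393.3,188)],'carrier_hole':[(383.5,198.9)],'deck_edge':[(353,211.8)],
'post0':[(336.9,203)],'post1':[(306.5,262.5)],'post2':[(267.6,209)]}
def model(p):
    x,y,phi,th,s=p
    R=lambda a,r,z:[x+r*np.cos(a),y+r*np.sin(a),z]
    M={'hub':[x,y,.037],'pin':R(phi+th,.103,.037),'deck_edge':R(phi,.132,.046),'carrier_mid':R(phi,s,.05),'carrier_tab':R(phi,s+.046,.086),'carrier_hole':R(phi,s+.029,.046)}
    for i in range(3): M[f'post{i}']=R(phi+th+np.pi/3*(1+2*i),.1,.082)
    return M
def res(p,sep=False):
    M=model(p);o=[]
    for c,D in(('top',top),('scene',sc)):
        for k,v in D.items():
            for q in v:o.append(proj(c,M[k])[0]-q)
    return np.array(o) if sep else np.ravel(o)
p0=[.527,-.106,1.08,1.1,.2]
for f in(None,):
    r=least_squares(res,p0,loss='soft_l1')
    print(r.x.round(4)); 
    for k,e in zip(list(top)+list(sc),res(r.x,1)):print(k,e.round(1))
    for k,v in model(r.x).items():print(k,np.round(v,4))
p=r.x
for c in('top','scene'):
    im=cv2.imread(f'pics/{c}0.png')
    im=cv2.resize(im,None,fx=4,fy=4,interpolation=cv2.INTER_CUBIC)
    def dr(X,col):
        q=(proj(c,X)*4+1.5).round().astype(int);cv2.polylines(im,[q],False,col,1)
    a=np.linspace(0,6.3,90)
    dr(np.c_[p[0]+.126*np.cos(a),p[1]+.126*np.sin(a),a*0+.037],(0,0,255))
    e=np.array([np.cos(p[2]),np.sin(p[2]),0]);n=np.array([-e[1],e[0],0]);h=np.array([p[0],p[1],0])
    z=np.array([0,0,1])
    for w in(-.032,.032):dr([h+e*.132+n*w+z*.052,h+e*.277+n*w+z*.052],(0,255,0))
    dr([h+e*(p[4]+i*.05)+n*j*.03+z*.054 for i,j in((1,1),(1,-1),(-1,-1),(-1,1),(1,1))],(255,0,0))
    M=model(p)
    for i in range(3):
        m=np.array(M[f'post{i}']);dr([m,m-z*.045],(0,255,255))
    m=np.array(M['pin']);dr([m,m+z*.008],(0,255,255))
    q=proj(c,M['hub'])[0]*4; x0,y0=(q-[400,300]).astype(int)
    cv2.imwrite(f'pics/{c}_fit.png',im[max(y0,0):y0+600,max(x0,0):x0+800])
E
python3 fit.py
```

```text
[ 0.5282 -0.1107  1.2946  1.245   0.2011]
hub [ 2.5 -0.5]
pin [ 0.3 -0.1]
carrier_mid [ 3.5 -0.1]
carrier_tab [ 2.3 -2.6]
carrier_hole [-0.3 -1.5]
deck_edge [-1.1  4.7]
post0 [47.4 33. ]
post1 [ 0.5 -0. ]
post2 [-45.9 -32. ]
hub [ 0.8 -1.3]
pin [ 1.4 -2. ]
carrier_mid [ 2.7 -0.5]
carrier_tab [-1.5 -0.4]
carrier_hole [ 0.2 -0.9]
deck_edge [-2.6 -0.1]
post0 [-70.9   6.6]
post1 [0.  0.6]
post2 [68.1 -5.6]
hub [ 0.5282 -0.1107  0.037 ]
pin [ 0.4433 -0.0523  0.037 ]
deck_edge [0.5642 0.0163 0.046 ]
carrier_mid [0.5831 0.0828 0.05  ]
carrier_tab [0.5956 0.1271 0.086 ]
carrier_hole [0.591  0.1107 0.046 ]
post0 [ 0.438  -0.1537  0.082 ]
post1 [ 0.6107 -0.1673  0.082 ]
post2 [ 0.5361 -0.011   0.082 ]
```

```bash
sed -i "s/'post0':\[(313.1/'post2':[(313.1/; s/'post2':\[(359.8/'post0':[(359.8/; s/'post0':\[(336.9/'post2':[(336.9/; s/'post2':\[(267.6/'post0':[(267.6/" fit.py; python3 fit.py
```

```text
[ 0.5287 -0.1093  1.2944  1.2482  0.1996]
hub [ 2.  -0.7]
pin [-0.1 -0.2]
carrier_mid [ 3.5 -0.1]
carrier_tab [ 2.3 -2.6]
carrier_hole [-0.3 -1.5]
deck_edge [-1.6  4.5]
post2 [ 0.3 -0.8]
post1 [ 0.  -0.2]
post0 [0.3 1.5]
hub [ 1.3 -1.5]
pin [ 1.8 -2.2]
carrier_mid [ 2.8 -0.4]
carrier_tab [-1.5 -0.4]
carrier_hole [ 0.3 -0.8]
deck_edge [-2.  -0.3]
post2 [-0.7  0.1]
post1 [0.7 0.3]
post0 [-1.1  0.5]
hub [ 0.5287 -0.1093  0.037 ]
pin [ 0.4436 -0.0512  0.037 ]
deck_edge [0.5647 0.0177 0.046 ]
carrier_mid [0.5832 0.0828 0.05  ]
carrier_tab [0.5957 0.127  0.086 ]
carrier_hole [0.5911 0.1107 0.046 ]
post0 [ 0.4386 -0.1526  0.082 ]
post1 [ 0.6113 -0.1657  0.082 ]
post2 [ 0.5362 -0.0096  0.082 ]
```

View pics/top_fit.png

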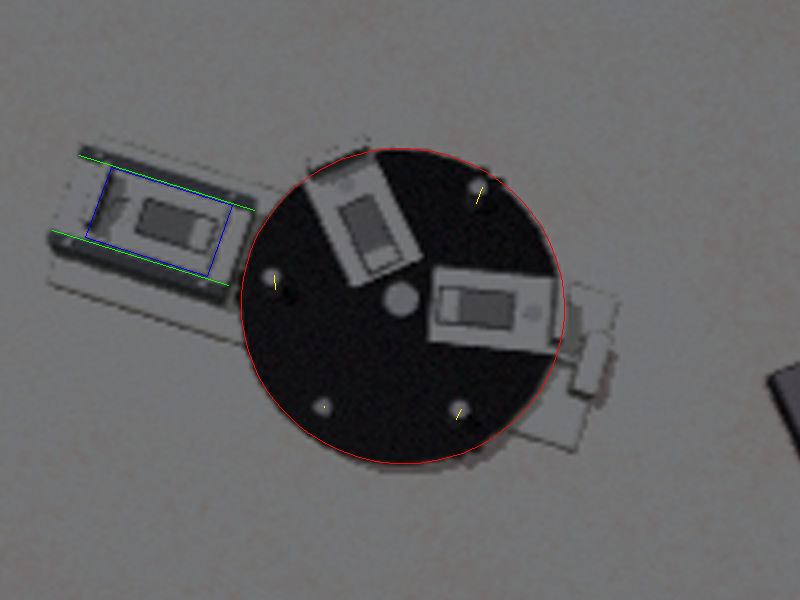

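View pics/scene_fit.png

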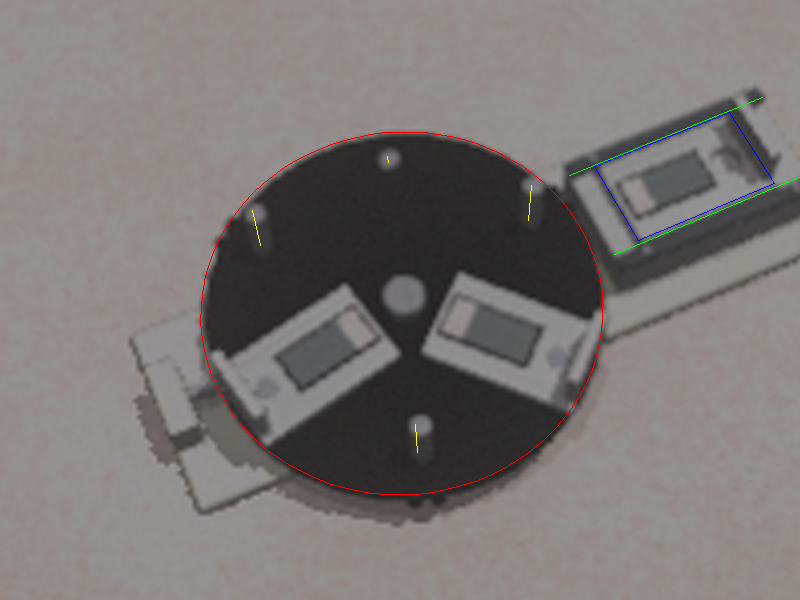

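```bash
cat > plan.py <<'E'
from h import *
HUB=np.array([.5287,-.1093]);PHI=1.2944;TH=1.2482
def pose():
    o=readout.get_obs();R=cv2.Rodrigues(np.array(o["orientation"]))[0];return np.array(o["tool_pos"]),R,o
def yaw(R): return np.arctan2(R[1,2],R[0,2])  # heading of tool z
def delta(p,R,target,dyaw):
    "tool-axis delta to target world pos, and turn about tool x to change yaw by dyaw (x down => -)"
    return R.T@(np.array(target)-p),-dyaw
E
python3 - <<'E'
from plan import *
p,R,o=pose();print(R.round(3),np.degrees(yaw(R)))
tang=PHI+TH-np.pi/3-np.pi/2
print("push heading deg",np.degrees(tang))
E
```

```text
[[ 0.     0.344  0.939]
 [ 0.     0.939 -0.344]
 [-1.     0.     0.   ]] -20.097337781415373
push heading deg -4.31975101003687
```

Emit:
{"api": "play_rows", "payload": {
  "deltas": [0,-0.04,0.0395,0,0,-0.04,0.0395,0,0,-0.04,0.0395,0,0,-0.04,0.0395,0,0,-0.04,0.0395,0,0,-0.04,0.0395,0,0,-0.04,0.0395,0,0,-0.04,0.0395,0],
  "gripper": 0
}}

```text
t: 2.4
tool_pos: [0.4109, 0.1997, 0.1879]
orientation: [0.276, 1.552, -0.274]
force: [0.8, -0.2, 0.0]
grip_width: 0.0148
```

Emit:
{"api": "play_rows", "payload": {
  "deltas": [0,-0.04,0.0395,0,0,-0.04,0.0395,0,0,-0.04,0.0395,0,0,-0.04,0.0395,0,0,0,0,-0.138,0,0,0,-0.138,0,0,0,0]
}}

```text
t: 3.28
tool_pos: [0.5036, -0.0033, 0.1875]
orientation: [0.06, 1.57, -0.06]
force: [-0.5, 0.7, 0.3]
grip_width: 0.0003
```

```bash
python3 - <<'E'
from plan import *
p,R,o=pose();print(o["t"],p,np.degrees(yaw(R)),R[2].round(3),o["force"],o["grip_width"],o["joints"].round(2))
P2=HUB+.1*np.array([np.cos(PHI+TH-np.pi/3),np.sin(PHI+TH-np.pi/3)]);print(P2, R.T@(np.r_[P2,.06]-p))
snap("top","top1");snap("scene","scene1")
for c in("top","scene"):
    for r in landmark_of(c,"post2")[:3]:
        px=np.array(r["location"])*[640,400];print(c,r["score"],px.round(1),at_z(c,px,.082).round(4))
im=cv2.imread("pics/scene1.png")[110:330,180:480];cv2.imwrite("pics/scene1c.png",cv2.resize(im,None,fx=2.6,fy=2.6,interpolation=cv2.INTER_CUBIC))
E
```

```text
3.275 [ 0.50359675 -0.00332516  0.1875436 ] -4.382804001516108 [-1.  0.  0.] [-0.49997246  0.71925988  0.29480987] 0.0003295982559026346 [-0.58 -0.01  0.53  1.82  0.    1.32  1.45]
[ 0.53623225 -0.00958408] [ 0.12754875 -0.00377043  0.03299579]
top 0.72 [366.  168.2] [ 0.6008 -0.168   0.082 ]
top 0.61 [361.5 219.3] [ 0.4421 -0.1567  0.082 ]
scene 0.87 [310.9 260.6] [ 0.6126 -0.1557  0.082 ]
scene 0.58 [336.7 199.7] [ 0.5297 -0.0021  0.082 ]
```

View pics/scene1c.png

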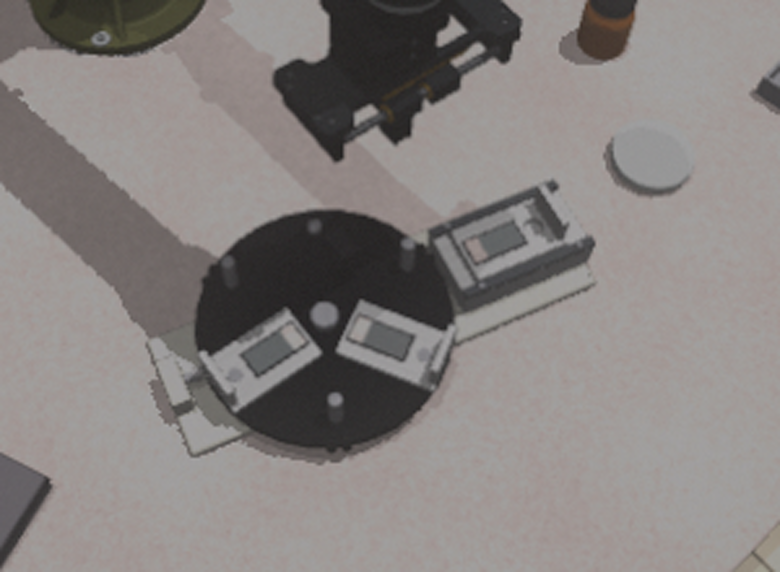

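Emit:
{"api": "play_rows", "payload": {
  "deltas": [0.04,-0.0035,0,0,0.04,0,0,0,0.0275,0,0,0,0.02,0,0,0,0,0,0.006,0,0,0,0.006,0,0,0,0.004,0,0,0,0,0]
}}

```text
t: 4.47
tool_pos: [0.5202, -0.0079, 0.0607]
orientation: [0.059, 1.569, -0.059]
force: [-1.5, -0.0, 0.1]
grip_width: 0.0003
```

```bash
python3 - <<'E'
from plan import *
p,R,o=pose();print(o["t"],p,np.degrees(yaw(R)),o["force"],np.linalg.norm(p[:2]-HUB))
P2=HUB+.1*np.array([np.cos(PHI+TH-np.pi/3),np.sin(PHI+TH-np.pi/3)]);print(P2, R.T@(np.r_[P2,.06]-p))
E
```

```text
4.475 [ 0.52022938 -0.00792544  0.06070433] -4.293372808192871 [-1.53213948 -0.04045212  0.08499453] 0.10172784044557347
[ 0.53623225 -0.00958408] [ 0.00072654 -0.00045611  0.01608113]
```

Emit:
{"api": "play_rows", "payload": {
  "deltas": [0,0.00094,0.00754,0.075,0,0.00094,0.00754,0.075,0,0.00094,0.00754,0.075,0,0.00094,0.00754,0.075,0,0.00094,0.00754,0.075,0,0.00094,0.00754,0.075,0,0.00094,0.00754,0.075,0,0.00094,0.00754,0.075]
}}

```text
t: 5.48
tool_pos: [0.5781, -0.0205, 0.0603]
orientation: [0.53, 1.505, -0.53]
force: [-0.6, 0.4, 0.2]
grip_width: 0.0006
```

```bash
cat > st.py <<'E'
from plan import *
p,R,o=pose();h=R[:2,2];l=R[:2,1];d=p[:2]-HUB
pa=np.arctan2(d[1],d[0])-.1616
print("t",o["t"],"p",p.round(4),"yaw",np.degrees(yaw(R)).round(1),"F",o["force"].round(1),"Ffwd",(o["force"][:2]@h).round(2),"f,l",(d@h).round(4),(d@l).round(4),"th est",(pa+np.pi/3-PHI).round(3),"q7",o["joints"][6].round(2))
E
python3 st.py
```

```text
t 5.475 p [ 0.5781 -0.0205  0.0603] yaw -38.8 F [-0.6  0.4  0.2] Ffwd -0.7 f,l -0.0171 0.1002 th est 0.654 q7 1.04
```

Emit:
{"api": "play_rows", "payload": {
  "deltas": [0,0.00094,0.00754,0.075,0,0.00094,0.00754,0.075,0,0.00094,0.00754,0.075,0,0.00094,0.00754,0.075,0,0.00094,0.00754,0.075,0,0.00094,0.00754,0.075,0,0,0,0]
}}

```text
t: 6.35
tool_pos: [0.6115, -0.0515, 0.0602]
orientation: [0.875, 1.387, -0.875]
force: [-0.3, -0.3, 0.6]
grip_width: 0.0006
```

```bash
python3 st.py; python3 - <<'E'
from h import *
snap("scene","scene2")
im=cv2.imread("pics/scene2.png")[110:330,180:480];cv2.imwrite("pics/scene2c.png",cv2.resize(im,None,fx=2.6,fy=2.6,interpolation=cv2.INTER_CUBIC))
E
```

```text
t 6.35 p [ 0.6115 -0.0515  0.0602] yaw -64.4 F [-0.3 -0.3  0.6] Ffwd 0.18 f,l -0.0164 0.0996 th est 0.201 q7 0.7
```

View pics/scene2c.png

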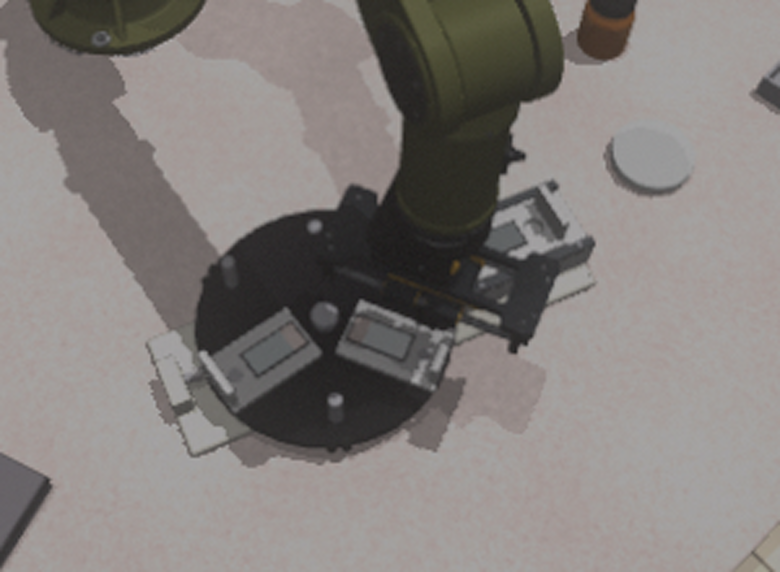

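```bash
python3 - <<'E'
from h import *
im0=snap("top","top2")
for c in("top","scene"):
    q=proj(c,[[.6115,-.0515,.06],[.6115,-.0515,.13],[.5362,-.0096,.082]]);print(c,q.round(1),((q-[180,110])*2.6).round())
im=cv2.imread("pics/top2.png")[110:270,250:450];cv2.imwrite("pics/top2c.png",cv2.resize(im,None,fx=4,fy=3.7,interpolation=cv2.INTER_CUBIC))
im=cv2.imread("pics/scene2.png")[150:270,270:430];cv2.imwrite("pics/scene2d.png",cv2.convertScaleAbs(cv2.resize(im,None,fx=5,fy=5,interpolation=cv2.INTER_CUBIC),alpha=1.6))
E
```

```text
top [[327.9 165.5]
 [328.3 158.9]
 [313.4 186.9]] [[385. 144.]
 [386. 127.]
 [347. 200.]]
scene [[343.6 237.7]
 [345.4 224.6]
 [336.2 203.1]] [[425. 332.]
 [430. 298.]
 [406. 242.]]
```

View pics/top2c.png

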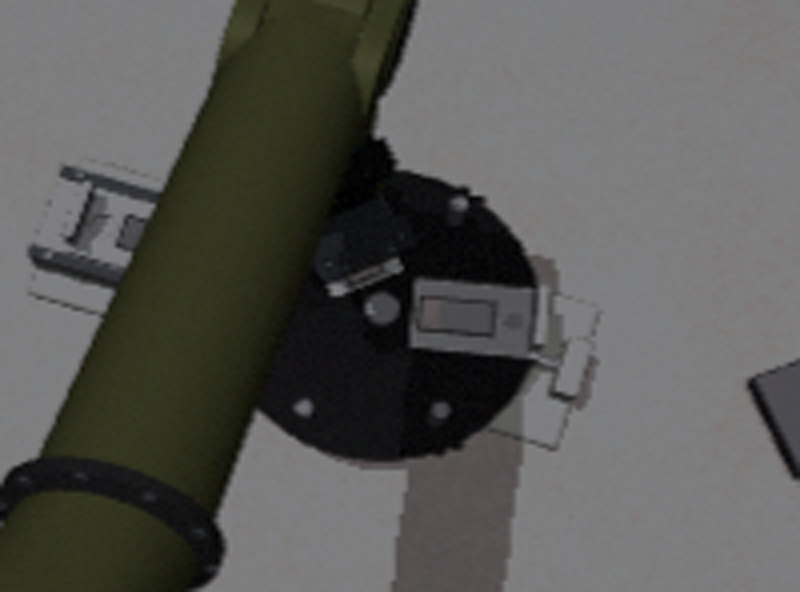

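View pics/scene2d.png

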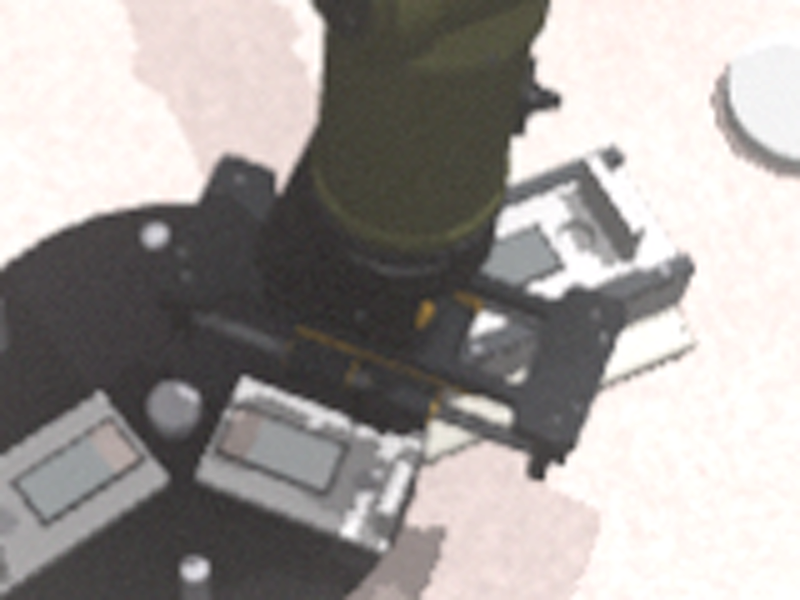

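```bash
python3 - <<'E'
from h import *
q=proj("scene",[[.5036,-.0033,.1875]]);print(((q-[180,110])*2.6).round())
a=cv2.imread("pics/scene0.png")[180:300,240:370];b=cv2.imread("pics/scene2.png")[180:300,240:370];d=cv2.imread("pics/scene1.png")[180:300,240:370]
cv2.imwrite("pics/cmp.png",cv2.convertScaleAbs(cv2.resize(np.hstack([d,b]),None,fx=3,fy=3,interpolation=cv2.INTER_CUBIC),alpha=1.7))
E
```

```text
[[392. 154.]]
```

View pics/cmp.png

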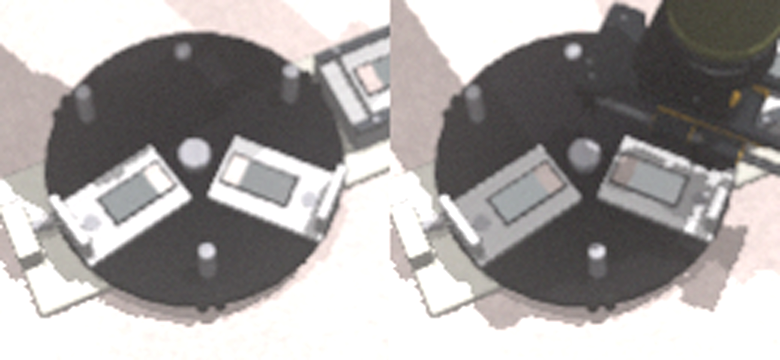

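```bash
python3 - <<'E'
from h import *
P=np.array([.5036,-.0033,.1875])
out=[]
for c,(x,y) in(("scene",(270,90)),("top",(240,130))):
    im=cv2.imread(f"pics/{c}1.png")[y:y+100,x:x+130]
    im=cv2.convertScaleAbs(cv2.resize(im,None,fx=6,fy=6,interpolation=cv2.INTER_CUBIC),alpha=2.2)
    for z,col in((0,(0,0,255)),(.019,(0,255,0)),(.07,(255,0,0))):
        q=(proj(c,P+[0,0,z])[0]-[x,y])*6+2.5;cv2.circle(im,tuple(int(v) for v in q),4,col,-1)
    cv2.imwrite(f"pics/{c}1f.png",im)
E
```

```text
(no output)
```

View pics/scene1f.png

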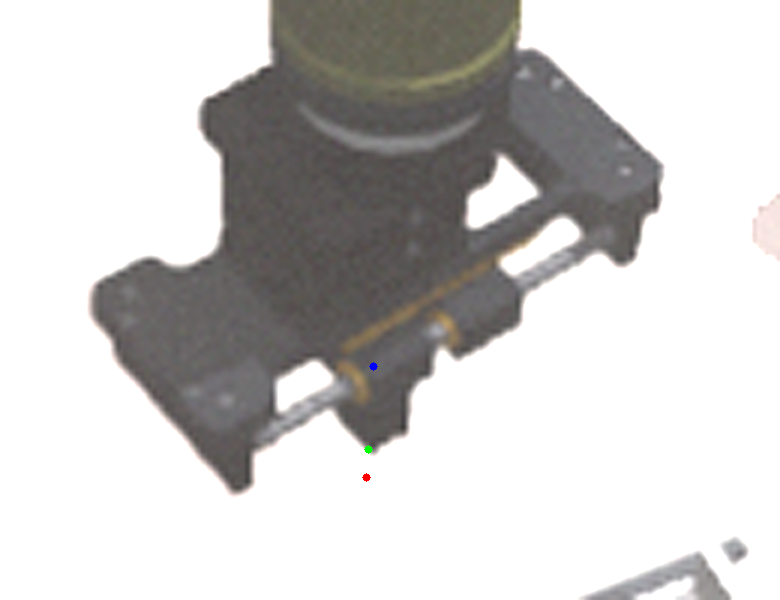

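View pics/top1f.png

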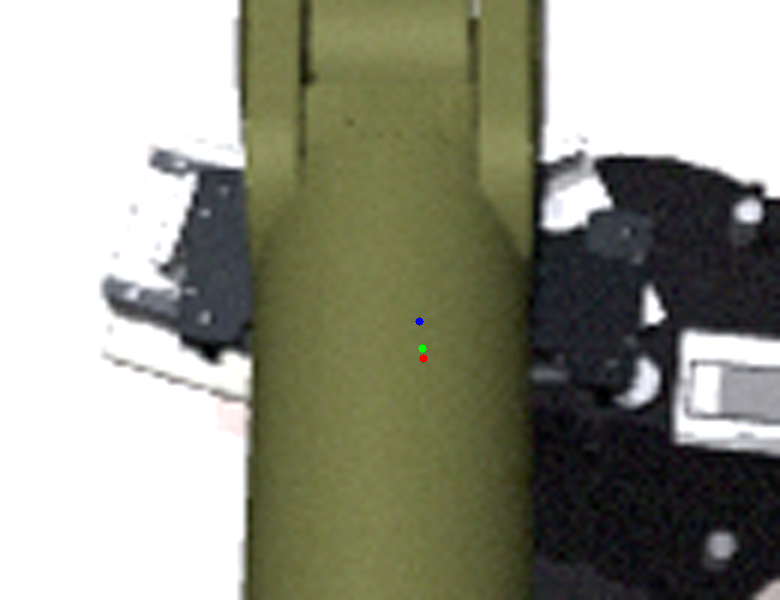

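```bash
cat > ov.py <<'E'
from h import *
def overlay(tag,P,R,wins,out,off=np.zeros(3),dz=0):
    P=np.array(P)+off
    for c,(x,y,w,h,s) in wins.items():
        im=cv2.imread(f"pics/{c}{tag}.png")[y:y+h,x:x+w]
        im=cv2.convertScaleAbs(cv2.resize(im,None,fx=s,fy=s,interpolation=cv2.INTER_CUBIC),alpha=2.2)
        def ln(L,col):
            q=((proj(c,[P+R@np.array(l,float) for l in L])-[x,y])*s+s/2-.5).astype(int)
            cv2.polylines(im,[q],False,col,1)
        def box(ys,zs,x0,x1,col):
            for xx in(x0,x1): ln([(xx,a*ys,b*zs) for a,b in((1,1),(1,-1),(-1,-1),(-1,1),(1,1))],col)
            for a,b in((1,1),(1,-1),(-1,-1),(-1,1)): ln([(x0,a*ys,b*zs),(x1,a*ys,b*zs)],col)
        box(.095,.0375,-.07,-.11,(255,100,0)); box(.015,.0095,0,-.06,(0,0,255))
        cv2.imwrite(f"pics/{c}{out}.png",im)
E
python3 - <<'E'
from ov import *
R=cv2.Rodrigues(np.array([.06,1.57,-.06]))[0]
overlay("1",[.5036,-.0033,.1875],R,{"scene":(270,90,130,100,6),"top":(240,130,130,100,6)},"1g")
E
```

```text
(no output)
```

View pics/scene1g.png

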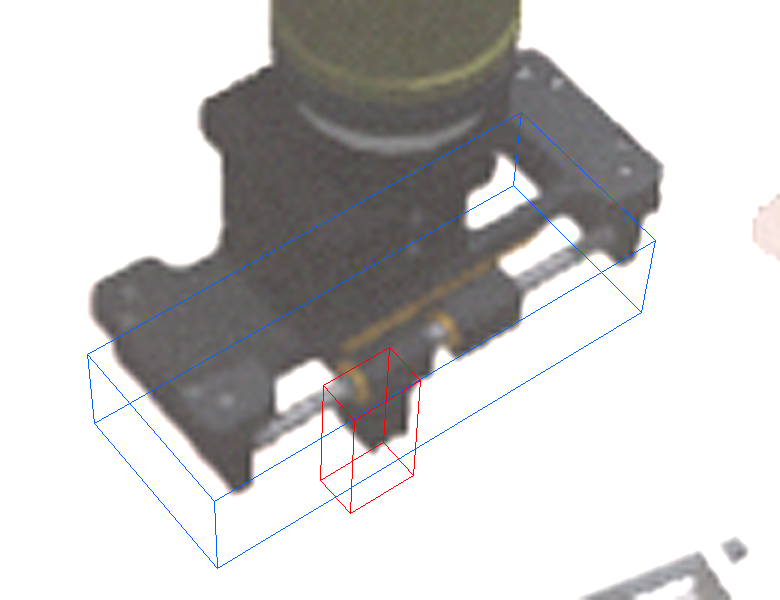

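View pics/top1g.png

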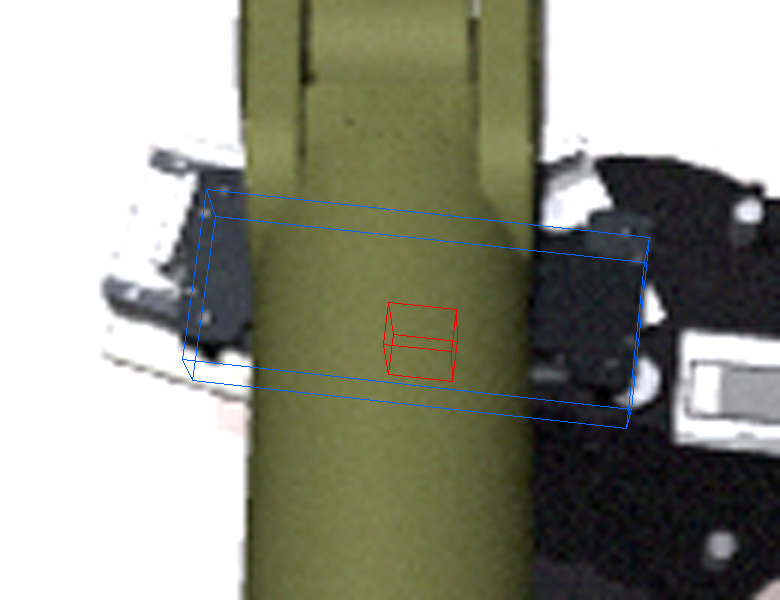

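```bash
python3 - <<'E'
from ov import *
R=cv2.Rodrigues(np.array([.06,1.57,-.06]))[0]
overlay("1",[.5036,-.0033,.1875],R,{"scene":(270,90,130,100,6),"top":(240,130,130,100,6)},"1h",off=np.array([0,0,.042]))
R=cv2.Rodrigues(np.array([.875,1.387,-.875]))[0]
overlay("2",[.6115,-.0515,.0602],R,{"scene":(270,150,160,120,5),"top":(250,110,160,120,5)},"2h",off=np.array([0,0,.042]))
for c in ("scene","top"):
    a=cv2.imread(f"pics/{c}1h.png")[:600,:780];b=cv2.imread(f"pics/{c}2h.png")
    b=cv2.resize(b,(a.shape[1],a.shape[0]));cv2.imwrite(f"pics/{c}12h.png",cv2.resize(np.hstack([a,b]),(800,310)))
E
```

```text
(no output)
```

View pics/scene12h.png

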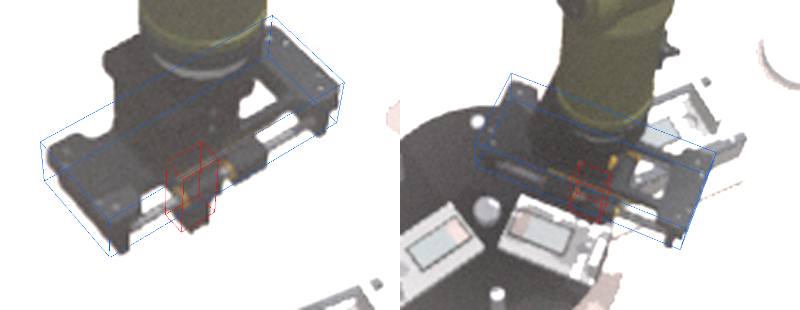

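View pics/top12h.png

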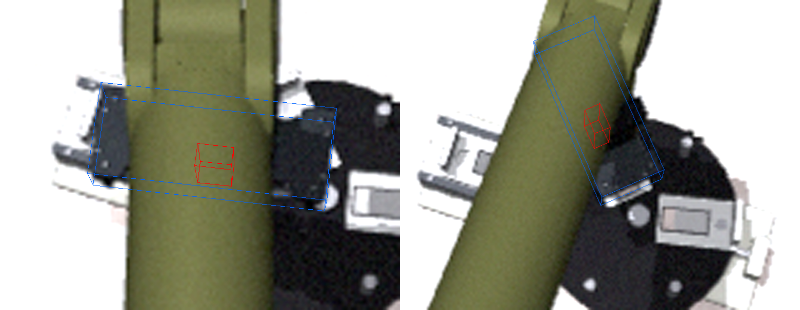

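```bash
python3 - <<'E'
from plan import *
p,R,o=pose();a=PHI+TH-np.pi/3
P2=HUB+.1*np.array([np.cos(a),np.sin(a)]);t=P2-.034*np.array([np.sin(a),-np.cos(a)])
print(t,R.T@(np.r_[t,p[2]]-p), "turn",-(a-np.pi/2-yaw(R)))
E
```

```text
[ 0.50232883 -0.00702311] [ 1.91518551e-05 -7.92389574e-02 -8.64334004e-02] turn -1.0478665368135986
```

Emit:
{"api": "play_rows", "payload": {
  "deltas": [-0.02,0,0,0,0,-0.0264,-0.0288,0,0,-0.0264,-0.0288,0,0,-0.0264,-0.0288,0,0,0,0,-0.175,0,0,0,-0.175,0,0,0,-0.175,0,0,0,-0.175]
}}

```text
t: 7.45
tool_pos: [0.5032, -0.0071, 0.0816]
orientation: [0.329, 1.544, -0.327]
force: [-0.2, -0.1, -0.6]
grip_width: 0.0002
```

Emit:
{"api": "play_rows", "payload": {
  "deltas": [0,0,0,-0.175,0,0,0,-0.173,0.02,0,0,0,0.01,0,0,0,0,0,0,0]
}}

```text
t: 8.07
tool_pos: [0.5022, -0.0072, 0.05]
orientation: [0.06, 1.571, -0.06]
force: [0.5, 0.7, 0.5]
grip_width: 0.0005
```

```bash
python3 - <<'E'
from ov import *
from plan import pose
p,R,o=pose();print(o["t"],p,o["orientation"],o["force"])
snap("scene","scene3")
for dz,t in((0,"3a"),(.04,"3b")): overlay("3",p,R,{"scene":(270,130,130,100,6)},t,off=np.array([0,0,dz]))
cv2.imwrite("pics/s3.png",cv2.resize(np.hstack([cv2.imread("pics/scene3a.png"),cv2.imread("pics/scene3b.png")]),(800,310)))
E
```

```text
8.075 [ 0.50221209 -0.00724343  0.05003432] [ 0.06025284  1.5705848  -0.06034834] [0.45895513 0.68708916 0.52566753]
```

View pics/s3.png

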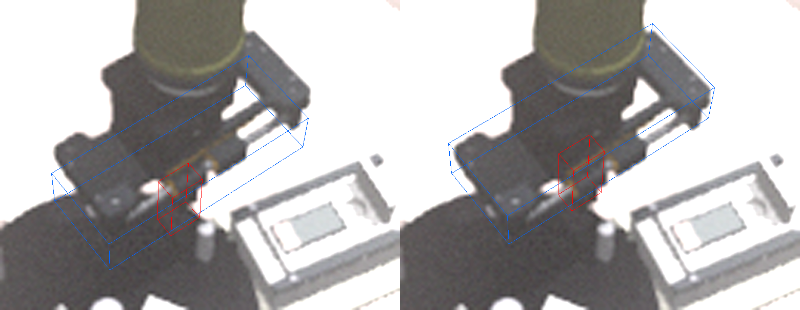

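Emit:
{"api": "play_rows", "payload": {
  "deltas": [0.01,0,0,0,0.01,0,0,0,0.004,0,0,0,0,0,0,0]
}}

```text
t: 8.62
tool_pos: [0.5022, -0.0074, 0.0255]
orientation: [0.06, 1.571, -0.061]
force: [1.0, -1.4, -0.1]
grip_width: 0.0003
```

```bash
python3 - <<'E'
from ov import *
from plan import pose
p,R,o=pose();print(o["t"],p,o["force"])
snap("scene","scene4")
overlay("4",p,R,{"scene":(270,130,130,100,6)},"4b",off=np.array([0,0,.038]))
E
```

```text
8.625 [ 0.5021704  -0.0073599   0.02546486] [ 1.02858446 -1.42249355 -0.14861725]
```

View pics/scene4b.png

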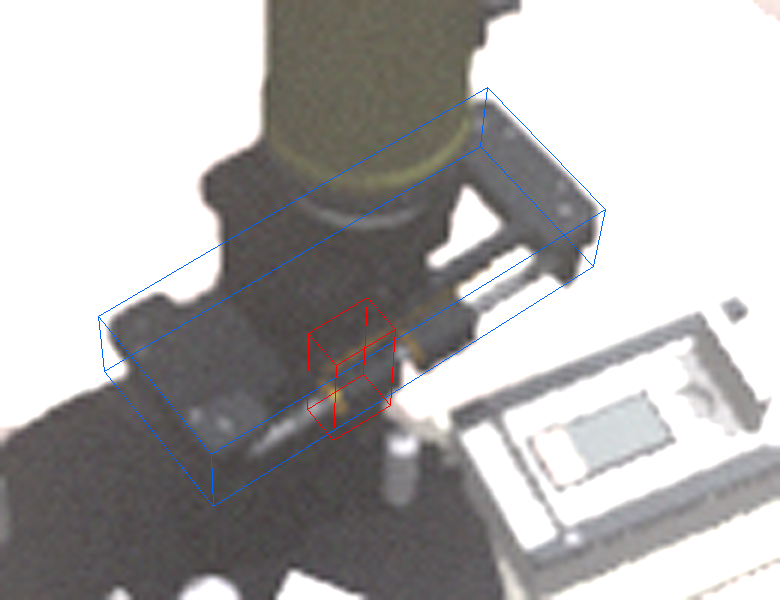

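Emit:
{"api": "play_rows", "payload": {
  "deltas": [0.003,0,0.007,0,0,0,0.006,0,0,0,0.003,0,0,0,0.003,0,0,0,0.003,0,0,0,0.003,0,0,0,0,0]
}}

```text
t: 9.55
tool_pos: [0.5279, -0.0091, 0.023]
orientation: [0.06, 1.569, -0.06]
force: [-0.3, 0.1, -0.1]
grip_width: 0.0008
```

```bash
python3 st.py; python3 - <<'E'
from ov import *
from plan import pose
p,R,o=pose()
snap("scene","scene5")
overlay("5",p,R,{"scene":(270,130,130,100,6)},"5b",off=np.array([0,0,.038]))
E
```

```text
t 9.55 p [ 0.5279 -0.0091  0.023 ] yaw -4.4 F [-0.3  0.1 -0.1] Ffwd -0.33 f,l -0.0084 0.0998 th est 1.17 q7 1.61
```

View pics/scene5b.png

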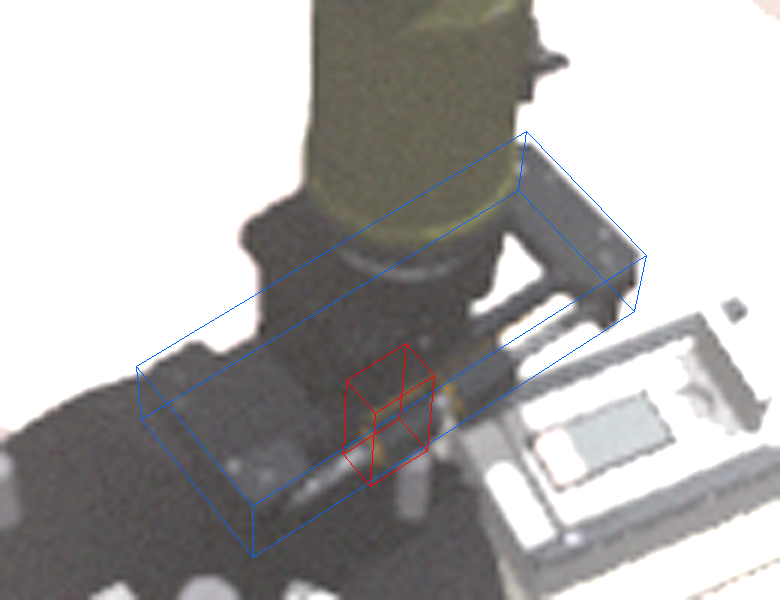

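```bash
python3 - <<'E'
from h import *
R=cv2.Rodrigues(np.array([.06,1.57,-.06]))[0];P=np.array([.5036,-.0033,.1875])
def tri(a,b):
    o1,r1=ray("top",a);o2,r2=ray("scene",b);r1/=np.linalg.norm(r1);r2/=np.linalg.norm(r2)
    s=np.linalg.lstsq(np.c_[r1,-r2],o2-o1,rcond=None)[0];A=o1+s[0]*r1;B=o2+s[1]*r2
    return (A+B)/2,np.linalg.norm(A-B)
for a,b in(((343.3,169.2),(307.5,155.8)),((340,190.8),(290.8,139.2))):
    X,g=tri(a,b);print(X.round(3),g.round(4),(R.T@(X-P)).round(3))
E
python3 - <<'E'
import cv2
a=cv2.imread("pics/top1.png")[150:210,320:360];b=cv2.imread("pics/scene1.png")[120:180,280:320]
import numpy as np
cv2.imwrite("pics/end.png",cv2.convertScaleAbs(cv2.resize(np.hstack([a,b]),None,fx=9.5,fy=9.5,interpolation=cv2.INTER_CUBIC),alpha=2.5))
E
```

```text
[ 0.524 -0.087  0.332] 0.0013 [-0.145 -0.082  0.027]
[ 0.469 -0.082  0.327] 0.0025 [-0.14  -0.081 -0.028]
```

View pics/end.png

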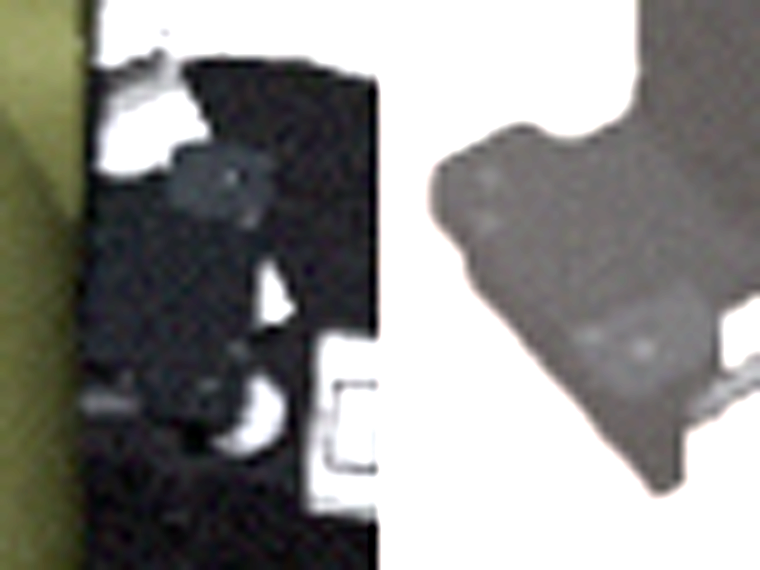

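```bash
python3 - <<'E'
from h import *
from scipy.optimize import minimize
R=cv2.Rodrigues(np.array([.06,1.57,-.06]))[0];P=np.array([.5036,-.0033,.1875])
def h(px,z):
    f=lambda v:np.sum((proj("scene",P+R@np.array([v[0],v[1],z]))[0]-px)**2)
    r=minimize(f,[-.03,0],method="Nelder-Mead",options=dict(xatol=1e-6,fatol=1e-8));return r.x.round(4)
S=lambda a,b:np.array([270+(a-2.5)/6,90+(b-2.5)/6])
for n,px in(("tiplow",S(375,447)),("tipright",S(405,430)),("tipleft",S(340,415)),("nose",S(237,490)),("nose2",S(625,258)),("carL top",S(345,365)),("car gap",S(437,330)),("carR",S(520,290)),("fing-right-top",S(432,355))):
    print(n,[h(px,z) for z in(-.0095,.0095,.025,.035)])
E
```

```text
tiplow [array([-0.0006,  0.011 ]), array([-0.0351, -0.0048]), array([-0.0632, -0.0178]), array([-0.0814, -0.0261])]
tipright [array([0.0001, 0.0257]), array([-0.0344,  0.0092]), array([-0.0626, -0.0043]), array([-0.0808, -0.013 ])]
tipleft [array([-0.0356, -0.0068]), array([-0.0685, -0.0218]), array([-0.0954, -0.0341]), array([-0.1128, -0.0421])]
nose [array([-0.0266, -0.054 ]), array([-0.06  , -0.0669]), array([-0.0872, -0.0775]), array([-0.1047, -0.0843])]
nose2 [array([-0.0282,  0.1335]), array([-0.0615,  0.1121]), array([-0.0886,  0.0947]), array([-0.1062,  0.0835])]
carL top [array([-0.0649, -0.0053]), array([-0.0965, -0.0204]), array([-0.1223, -0.0328]), array([-0.139 , -0.0407])]
car gap [array([-0.0534,  0.0377]), array([-0.0855,  0.0207]), array([-0.1117,  0.0068]), array([-0.1287, -0.0022])]Traceback (most recent call last):
  File "<stdin>", line 9, in <module>
  File "<stdin>", line 6, in h
    res = _minimize_neldermead(fun, x0, args, callback, bounds=bounds,
                               **options)
    fxe = func(xe)
    fx = function(np.copy(x), *(wrapper_args + args))
  File "<stdin>", line 5, in <lambda>
  File "h.py", line 10, in proj
    p=camera_params(cam);T=np.linalg.inv(np.array(p["pose"]))
ValueError: time passes only in moves, steps and waits
```

```bash
python3 - <<'E'
import cv2
b=cv2.imread("pics/scene1.png")[135:170,315:365]
cv2.imwrite("pics/tip.png",cv2.convertScaleAbs(cv2.resize(b,None,fx=15,fy=15,interpolation=cv2.INTER_CUBIC),alpha=3))
E
```

```text
(no output)
```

View pics/tip.png

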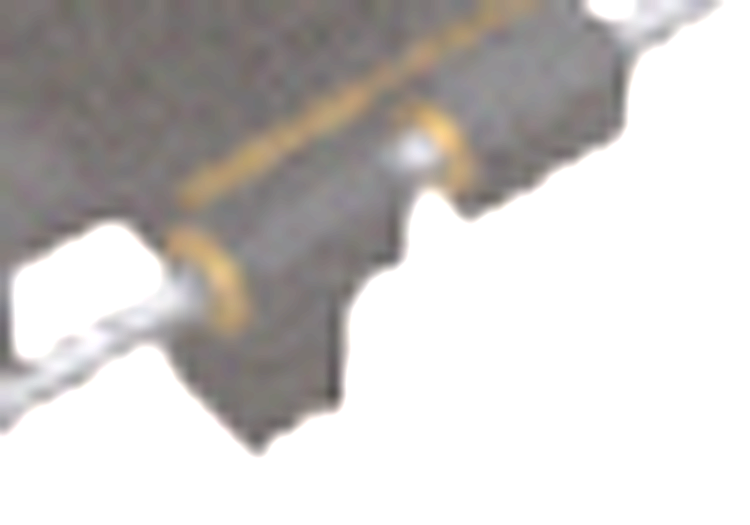

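```bash
python3 - <<'E'
import cv2,numpy as np
o=[]
for n in("scene1","scene4","scene5"):
    b=cv2.imread(f"pics/{n}.png")[180:222,315:350]
    o.append(cv2.convertScaleAbs(cv2.resize(b,None,fx=7.5,fy=12,interpolation=cv2.INTER_CUBIC),alpha=3.5))
cv2.imwrite("pics/post.png",np.hstack(o))
E
```

```text
(no output)
```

View pics/post.png

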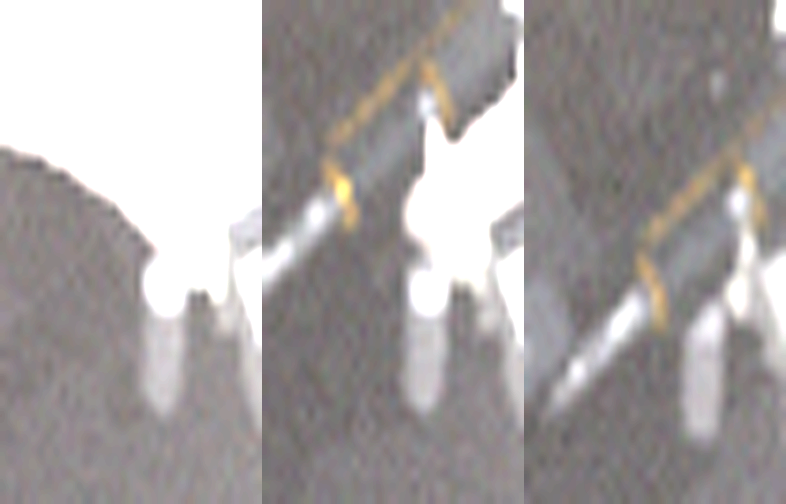

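Emit:
{"api": "play_rows", "payload": {
  "deltas": [0,0,0,0.08,0,0.00094,0.00754,0.075,0,0.00094,0.00754,0.075,0,0.00094,0.00754,0.075,0,0.00094,0.00754,0.075,0,0.00094,0.00754,0.075,0,0.00094,0.00754,0.075,0,0,0,0]
}}

```text
t: 10.6
tool_pos: [0.5721, -0.0195, 0.023]
orientation: [0.474, 1.517, -0.475]
force: [-0.9, -0.2, -0.6]
grip_width: -0.0
```

```bash
python3 st.py; python3 - <<'E'
from h import *
snap("scene","scene6");snap("top","top6")
a=cv2.imread("pics/scene6.png")[150:290,240:400];b=cv2.imread("pics/top6.png")[130:270,270:430]
cv2.imwrite("pics/s6.png",cv2.convertScaleAbs(cv2.resize(np.hstack([a,b]),None,fx=2.5,fy=2.5,interpolation=cv2.INTER_CUBIC),alpha=2))
E
```

```text
t 10.6 p [ 0.5721 -0.0195  0.023 ] yaw -34.7 F [-0.9 -0.2 -0.6] Ffwd -0.57 f,l -0.0155 0.0985 th est 0.712 q7 1.17
```

View pics/s6.png

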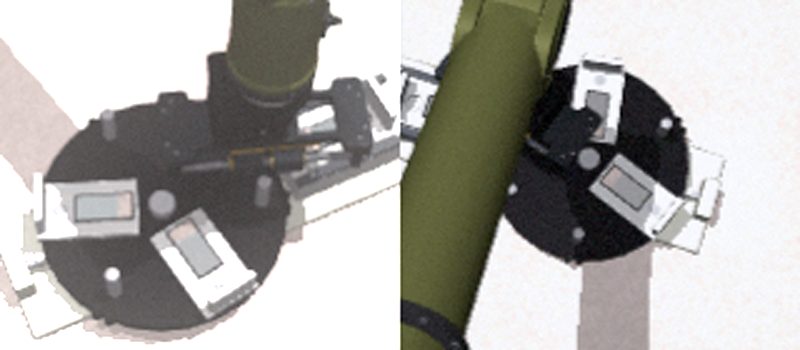

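Emit:
{"api": "play_rows", "payload": {
  "deltas": [0,0.0012,0.00754,0.075,0,0.0012,0.00754,0.075,0,0.0012,0.00754,0.075,0,0.0012,0.00754,0.075,0,0.001,0.00754,0.075,0,0.001,0.00754,0.075,0,0.00094,0.00754,0.075]
}}

```text
t: 11.58
tool_pos: [0.6119, -0.0516, 0.0228]
orientation: [0.881, 1.387, -0.88]
force: [0.7, 1.1, 0.2]
grip_width: 0.0002
```

```bash
python3 st.py
```

```text
t 11.575 p [ 0.6119 -0.0516  0.0228] yaw -64.9 F [0.7 1.1 0.2] Ffwd -0.72 f,l -0.017 0.0998 th est 0.198 q7 0.78
```

Emit:
{"api": "play_rows", "payload": {
  "deltas": [0,0.0004,0.003,0.03,0,0.0004,0.003,0.03,0,0.0004,0.003,0.03]
}}

```text
t: 11.95
tool_pos: [0.6158, -0.0575, 0.0228]
orientation: [0.95, 1.359, -0.948]
force: [-5.0, 7.4, 4.1]
grip_width: 0.0007
```

```bash
python3 st.py
```

```text
t 11.95 p [ 0.6158 -0.0575  0.0228] yaw -70.0 F [-5.   7.4  4.1] Ffwd -8.72 f,l -0.0189 0.0996 th est 0.128 q7 0.71
```

Emit:
{"api": "play_rows", "payload": {
  "deltas": [0,0.0003,0.002,0.02]
}}

```text
t: 12.08
tool_pos: [0.6161, -0.0574, 0.0227]
orientation: [0.966, 1.355, -0.962]
force: [-6.8, 9.6, 6.6]
grip_width: 0.0007
```

Emit:
{"api": "play_rows", "payload": {
  "deltas": [0,0.0003,0.002,0.02]
}}

```text
t: 12.2
tool_pos: [0.6165, -0.0575, 0.0226]
orientation: [0.981, 1.351, -0.976]
force: [-6.8, 11.3, 5.9]
grip_width: 0.0004
```

Emit:
{"api": "play_rows", "payload": {
  "deltas": [0,0.0003,0.002,0.02]
}}

```text
t: 12.32
tool_pos: [0.618, -0.0604, 0.0226]
orientation: [0.995, 1.341, -0.991]
force: [-3.7, 6.7, 2.2]
grip_width: 0.0004
```

```bash
python3 st.py;python3 - <<'E'
from h import *
snap("scene","scene7");snap("top","top7")
a=cv2.imread("pics/scene7.png")[150:290,240:400];b=cv2.imread("pics/top7.png")[130:270,270:430]
cv2.imwrite("pics/s7.png",cv2.convertScaleAbs(cv2.resize(np.hstack([a,b]),None,fx=2.5,fy=2.5,interpolation=cv2.INTER_CUBIC),alpha=2))
E
```

```text
t 12.325 p [ 0.618  -0.0604  0.0226] yaw -73.3 F [-3.7  6.7  2.2] Ffwd -7.47 f,l -0.0212 0.0996 th est 0.092 q7 0.67
```

View pics/s7.png

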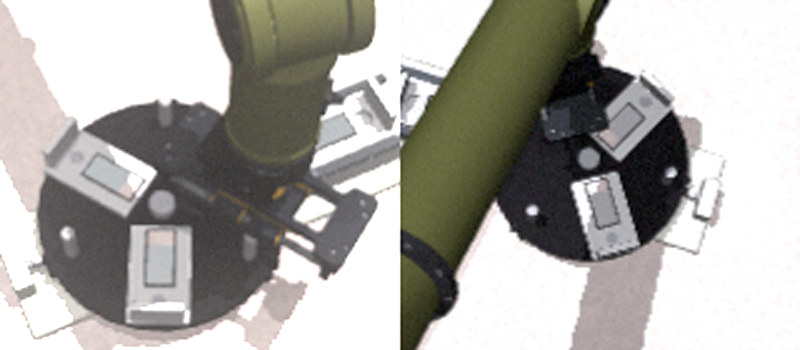

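Emit:
{"api": "play_rows", "payload": {
  "deltas": [0,0.0003,0.001,0.01,0,0,0,0]
}}

```text
t: 12.68
tool_pos: [0.6206, -0.0669, 0.023]
orientation: [1.001, 1.327, -1.001]
force: [-0.8, 0.7, -1.7]
grip_width: 0.0005
```

```bash
python3 st.py
```

```text
t 12.675 p [ 0.6206 -0.0669  0.023 ] yaw -74.0 F [-0.8  0.7 -1.7] Ffwd -0.89 f,l -0.0155 0.1 th est 0.023 q7 0.66
```

Emit:
{"api": "play_rows", "payload": {
  "deltas": [0,0,-0.01,0,0,0,-0.01,0,-0.04,0,0,0,-0.04,0,0,0,0,0.0125,-0.0518,0,0,0.0125,-0.0518,0,0,0.0125,-0.0518,0,0,0.0125,-0.0518,0]
}}

```text
t: 13.68
tool_pos: [0.6056, 0.1681, 0.1033]
orientation: [1.002, 1.328, -1.0]
force: [0.3, 0.3, -0.8]
grip_width: 0.0003
```

Emit:
{"api": "play_rows", "payload": {
  "deltas": [0,0,0,0.185,0,0,0,0.185,0,0,0,0.185,0,0,0,0]
}}

```text
t: 14.18
tool_pos: [0.6057, 0.1663, 0.1029]
orientation: [1.407, 1.067, -1.408]
force: [0.5, -0.1, -0.3]
grip_width: 0.0005
```

```bash
python3 - <<'E'
from plan import *
p,R,o=pose();print(o["t"],p,np.degrees(yaw(R)),o["force"])
for c in("top","scene"):
    snap(c,c+"8")
    for n,z in dict(hub=.037,pin=.037,post0=.082,carrier_mid=.05,carrier_tab=.086).items():
        for r in landmark_of(c,n)[:3 if n=="post0" else 1]:
            px=np.array(r["location"])*[640,400]
            print(c,n,round(r["score"],2),px.round(1),at_z(c,px,z).round(4))
a=cv2.imread("pics/scene8.png")[150:290,240:420];b=cv2.imread("pics/top8.png")[130:270,250:410]
cv2.imwrite("pics/s8.png",cv2.convertScaleAbs(cv2.resize(np.hstack([a,b]),None,fx=2.3,fy=2.3,interpolation=cv2.INTER_CUBIC),alpha=2))
E
```

```text
14.175 [0.6057021  0.16630052 0.10294924] -105.66242278821179 [ 0.49302685 -0.13646823 -0.29142082]
top hub 0.56 [342.6 193.7] [ 0.5286 -0.1004  0.037 ]
top post0 0.69 [320.8 212.6] [ 0.458  -0.0348  0.082 ]
top post0 0.59 [381.5 198.7] [ 0.5072 -0.2158  0.082 ]
top post0 0.56 [338.1 158.5] [ 0.6287 -0.0819  0.082 ]
top carrier_mid 0.69 [286.9 174.4] [0.581  0.0756 0.05  ]
top carrier_tab 0.55 [268.6 165.7] [0.5969 0.1298 0.086 ]
scene hub 0.78 [304.4 235.5] [ 0.5363 -0.1137  0.037 ]
scene pin 0.9 [338.1 220.5] [ 0.5595 -0.0213  0.037 ]
scene post0 0.95 [309.6 190. ] [ 0.464  -0.0354  0.082 ]
scene post0 0.82 [266.4 239.9] [ 0.5044 -0.2024  0.082 ]
scene post0 0.74 [337.8 244.2] [ 0.622  -0.0812  0.082 ]
scene carrier_mid 0.91 [373.5 199. ] [0.577 0.086 0.05 ]
scene carrier_tab 0.77 [393.6 190.1] [0.6039 0.1252 0.086 ]
```

View pics/s8.png

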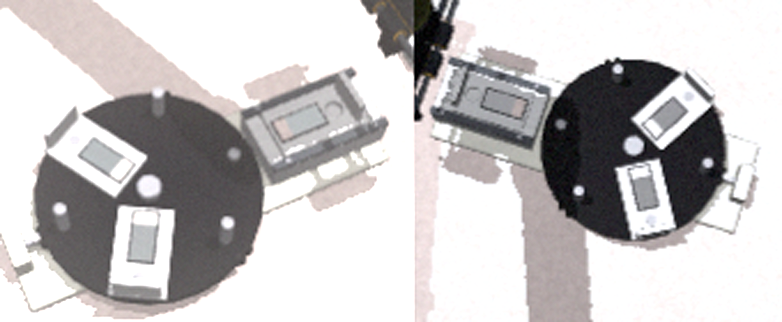

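```bash
python3 - <<'E'
from h import *
from scipy.optimize import least_squares
C={}
for c in("top","scene"):
    q=camera_params(c);T=np.linalg.inv(np.array(q["pose"]));C[c]=(cv2.Rodrigues(T[:3,:3])[0],T[:3,3],np.array(q["camera_matrix"]),np.array(q["dist"]))
def pr(c,X): return cv2.projectPoints(np.array(X,float).reshape(-1,3),*C[c])[0][:,0]
# centroids of bright blobs near posts tops / pin, hub
obs={'top':{0:(320.8,212.6),1:(381.5,198.7),2:(338.1,158.5),'h':(342.6,193.7)},'scene':{0:(309.6,190),1:(266.4,239.9),2:(337.8,244.2),'h':(304.4,235.5),'p':(338.1,220.5)}}
# refine by image: posts top from crops
s8=2.3
sc=lambda x,y:(240+x/s8,150+y/s8); tp=lambda x,y:(250+(x-414)/s8,130+y/s8)
obs['top'].update({0:tp(578,191),1:tp(708,163),2:tp(618,70),'p':tp(560,125)});obs['scene'].update({0:sc(158,94),1:sc(60,210),2:sc(227,223),'p':sc(234,154)})
def res(v):
    x,y,a=v;o=[]
    for c in obs:
        for k,q in obs[c].items():
            if k=='h':continue
            b=a if k=='p' else a+np.pi/3*(1+2*k);r,z=(.103,.045) if k=='p' else (.1,.082)
            o.append(pr(c,[x+r*np.cos(b),y+r*np.sin(b),z])[0]-q)
    return np.ravel(o)
r=least_squares(res,[.5287,-.1093,1.294]);print(r.x,"th",r.x[2]-1.2944,r.fun.reshape(-1,2).round(1).tolist())
E
```

```text
[ 0.53032127 -0.10874673  1.30044318] th 0.006043175634913078 [[0.4, -1.1], [0.1, -1.2], [-0.0, -1.4], [0.3, -1.4], [-0.6, -1.4], [-0.9, -0.9], [-0.2, -0.6], [-0.5, -1.0]]
```

Emit:
{"api": "play_rows", "payload": {
  "deltas": [0.04,0.002,0,0,0.025,0,0,0,0.01,0,0,0,0,0,0.01,0,0,0,0,0]
}}

```text
t: 15.4
tool_pos: [0.6059, 0.154, 0.0293]
orientation: [1.412, 1.064, -1.409]
force: [0.6, 0.0, 0.1]
grip_width: -0.0
```

```bash
cat > look.py <<'E'
import sys
from plan import *
n=sys.argv[1]
p,R,o=pose();d=p[:2]-np.array([.5295,-.109]);e=np.array([np.cos(PHI),np.sin(PHI)])
print(o["t"],p.round(4),np.degrees(yaw(R)).round(1),o["force"].round(1),"radial",(d@e).round(4),"lat",(e[0]*d[1]-e[1]*d[0]).round(4))
snap("scene","scene"+n);snap("top","top"+n)
a=cv2.imread(f"pics/scene{n}.png")[130:270,260:430];b=cv2.imread(f"pics/top{n}.png")[130:270,240:390]
cv2.imwrite(f"pics/s{n}.png",cv2.convertScaleAbs(cv2.resize(np.hstack([a,b]),None,fx=2.5,fy=2.5,interpolation=cv2.INTER_CUBIC),alpha=2))
E
python3 look.py 9
```

```text
15.4 [0.6059 0.154  0.0293] -105.9 [0.6 0.  0.1] radial 0.2738 lat -0.0017
```

View pics/s9.png

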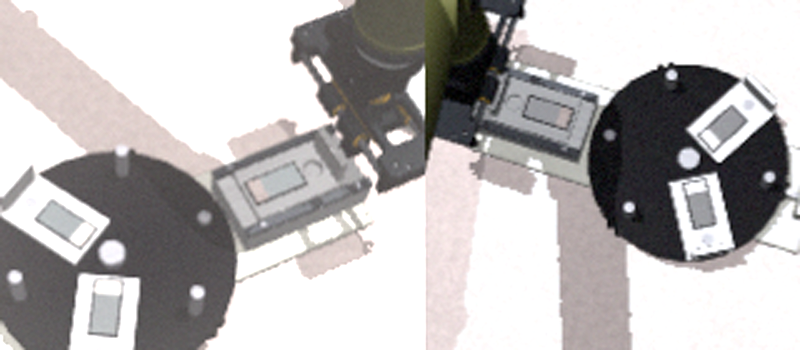

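Emit:
{"api": "play_rows", "payload": {
  "deltas": [0,0,0.006,0,0,0,0.006,0,0,0,0.006,0,0,0,0.006,0,0,0,0.006,0,0,0,0.006,0,0,0,0,0]
}}

```text
t: 16.38
tool_pos: [0.595, 0.1197, 0.0279]
orientation: [1.41, 1.065, -1.411]
force: [0.2, 0.3, -0.1]
grip_width: 0.0006
```

```bash
python3 look.py 10
```

```text
16.375 [0.595  0.1197 0.0279] -105.9 [ 0.2  0.3 -0.1] radial 0.2379 lat -0.0006
```

View pics/s10.png

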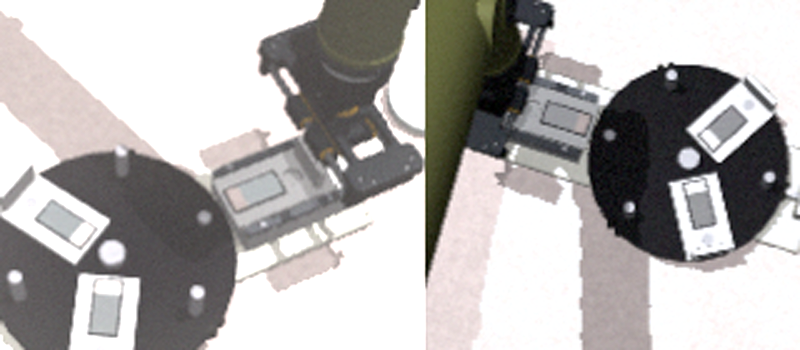

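Emit:
{"api": "play_rows", "payload": {
  "deltas": [0,0,0.008,0,0,0,0.008,0,0,0,0.008,0,0,0,0.008,0,0,0,0.008,0,0,0,0.008,0,0,0,0,0]
}}

```text
t: 17.35
tool_pos: [0.582, 0.0736, 0.0281]
orientation: [1.41, 1.065, -1.411]
force: [-0.3, 0.0, 0.2]
grip_width: 0.0007
```

```bash
python3 look.py 11
```

```text
17.35 [0.582  0.0736 0.0281] -105.9 [-0.3  0.   0.2] radial 0.19 lat -0.0007
```

View pics/s11.png

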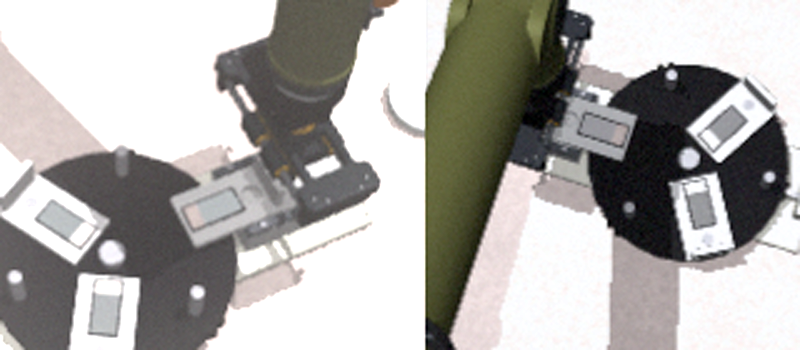

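Emit:
{"api": "play_rows", "payload": {
  "deltas": [0,0,0.006,0,0,0,0.006,0,0,0,0.006,0,0,0,0.006,0,0,0,0.006,0,0,0,0.006,0,0,0,0,0]
}}

```text
t: 18.32
tool_pos: [0.5721, 0.039, 0.028]
orientation: [1.41, 1.065, -1.411]
force: [-0.3, -0.2, 0.3]
grip_width: 0.0002
```

```bash
python3 look.py 12
```

```text
18.325 [0.5721 0.039  0.028 ] -105.9 [-0.3 -0.2  0.3] radial 0.154 lat -0.0006
```

View pics/s12.png

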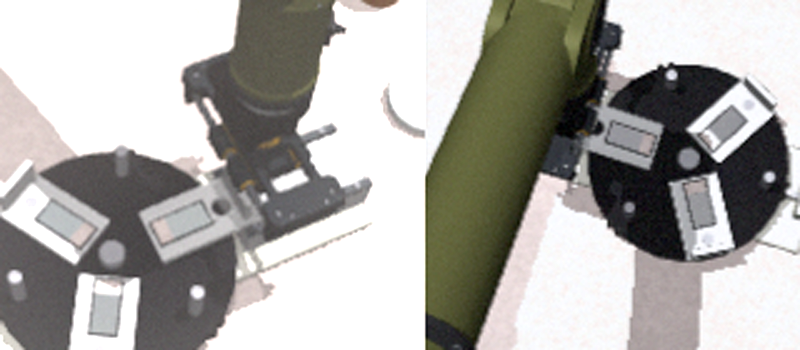

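Emit:
{"api": "play_rows", "payload": {
  "deltas": [0,0,0.004,0,0,0,0.004,0,0,0,0.004,0,0,0,0.002,0,0,0,0,0]
}}

```text
t: 19.05
tool_pos: [0.5683, 0.0262, 0.0278]
orientation: [1.409, 1.065, -1.41]
force: [1.2, -0.4, 0.3]
grip_width: 0.0003
```

```bash
python3 look.py 13
```

```text
19.05 [0.5683 0.0262 0.0278] -105.8 [ 1.2 -0.4  0.3] radial 0.1406 lat -0.0004
```

View pics/s13.png

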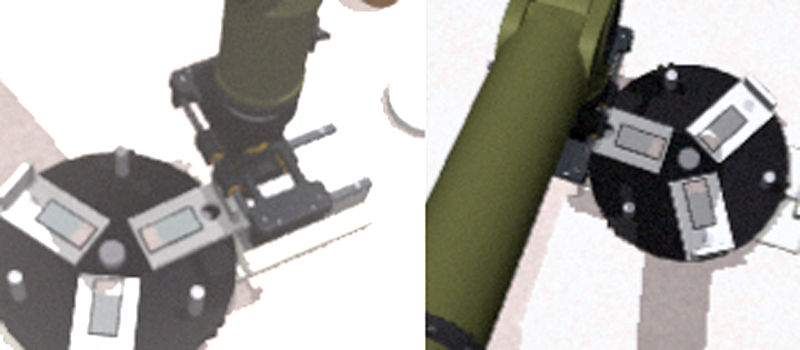

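Hole still dark, with a bright crescent at its lower edge: a few mm to go.

Emit:
{"api": "play_rows", "payload": {
  "deltas": [0,0,0.002,0,0,0,0.002,0,0,0,0,0]
}}

```text
t: 19.52
tool_pos: [0.5674, 0.0226, 0.028]
orientation: [1.41, 1.066, -1.41]
force: [0.7, -0.1, 0.1]
grip_width: 0.0005
```

```bash
python3 look.py 14; python3 - <<'E'
import cv2
b=cv2.imread("pics/scene14.png")[190:240,300:370]
cv2.imwrite("pics/z14.png",cv2.convertScaleAbs(cv2.resize(b,None,fx=10,fy=10,interpolation=cv2.INTER_CUBIC),alpha=1.8))
E
```

```text
19.525 [0.5674 0.0226 0.028 ] -105.8 [ 0.7 -0.1  0.1] radial 0.1369 lat -0.0006
```

View pics/z14.png

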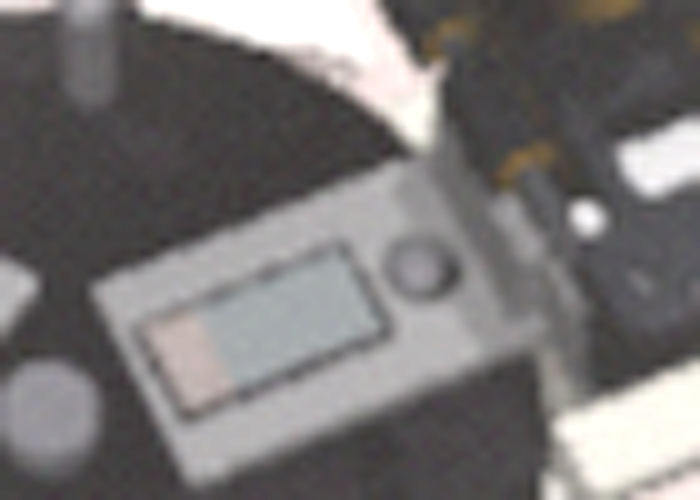

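Emit:
{"api": "play_rows", "payload": {
  "deltas": [0,0,0.0015,0,0,0,0,0]
}}

```text
t: 19.88
tool_pos: [0.5671, 0.0215, 0.028]
orientation: [1.41, 1.066, -1.409]
force: [-0.0, 0.5, 0.8]
grip_width: -0.0
```

Emit:
{"api": "play_rows", "payload": {
  "deltas": [0,0,0.0015,0,0,0,0,0]
}}

```text
t: 20.12
tool_pos: [0.5666, 0.0198, 0.028]
orientation: [1.41, 1.066, -1.41]
force: [-0.0, 1.0, -0.1]
grip_width: 0.0007
```

```bash
python3 look.py 15; python3 - <<'E'
import cv2
b=cv2.imread("pics/scene15.png")[190:240,300:370]
cv2.imwrite("pics/z15.png",cv2.convertScaleAbs(cv2.resize(b,None,fx=10,fy=10,interpolation=cv2.INTER_CUBIC),alpha=1.8))
E
```

```text
20.125 [0.5666 0.0198 0.028 ] -105.8 [-0.   1.  -0.1] radial 0.134 lat -0.0005
```

View pics/z15.png

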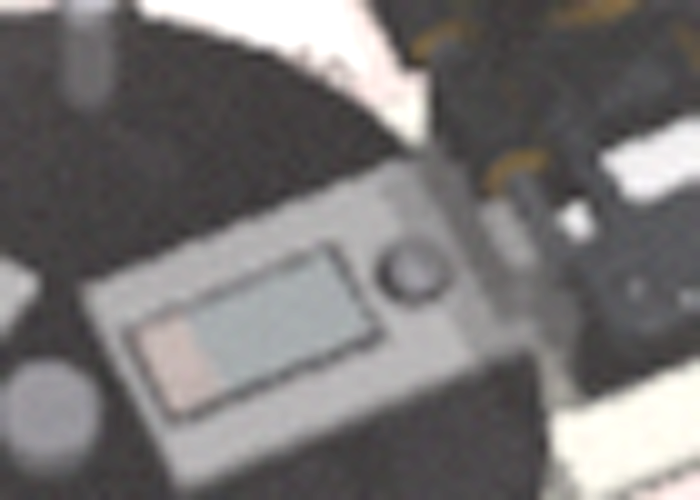

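Emit:
{"api": "play_rows", "payload": {
  "deltas": [0,0,-0.01,0,0,0,-0.01,0,-0.03,0,-0.01,0,-0.05,0,0,0,0,0,-0.05,0,0,0,-0.05,0,0,0,0,0]
}}

```text
t: 21.1
tool_pos: [0.6021, 0.1523, 0.1072]
orientation: [1.403, 1.072, -1.403]
force: [-0.5, -0.5, 0.9]
grip_width: 0.0001
```

```bash
python3 look.py 16; python3 - <<'E'
from h import *
b=cv2.imread("pics/scene16.png")[185:285,260:370]
cv2.imwrite("pics/z16.png",cv2.convertScaleAbs(cv2.resize(b,None,fx=6,fy=6,interpolation=cv2.INTER_CUBIC),alpha=1.6))
b=cv2.imread("pics/top16.png")[140:250,280:400]
cv2.imwrite("pics/zt16.png",cv2.convertScaleAbs(cv2.resize(b,None,fx=5.4,fy=5.4,interpolation=cv2.INTER_CUBIC),alpha=2))
H=np.array([.5300,-.109])
for c in("top","scene"):
    for n in("carrier_mid","carrier_tab","carrier_hole"):
        for r in landmark_of(c,n)[:3]:
            px=np.array(r["location"])*[640,400];z={"carrier_mid":.041,"carrier_tab":.077,"carrier_hole":.037}[n];X=at_z(c,px,z)
            print(c,n,round(r["score"],2),px.round(1),X.round(4),np.hypot(*(X[:2]-H)).round(4),np.degrees(np.arctan2(X[1]-H[1],X[0]-H[0])).round(1))
E
```

```text
21.1 [0.6021 0.1523 0.1072] -105.3 [-0.5 -0.5  0.9] radial 0.2712 lat 0.0014
top carrier_mid 0.9 [323.8 188.1] [ 0.5433 -0.0411  0.041 ] 0.0692 78.9
top carrier_tab 0.95 [309.7 179.8] [0.5593 0.0027 0.077 ] 0.1155 75.3
top carrier_hole 0.61 [314.4 187.8] [ 0.5442 -0.0116  0.037 ] 0.0984 81.7
scene carrier_mid 0.6 [331.  221.1] [ 0.5505 -0.0376  0.041 ] 0.0742 74.0
scene carrier_tab 0.82 [348.1 208.6] [0.5651 0.0045 0.077 ] 0.1188 72.8
scene carrier_hole 0.86 [339.7 217.4] [ 0.5555 -0.0121  0.037 ] 0.1002 75.3
```

View pics/z16.png

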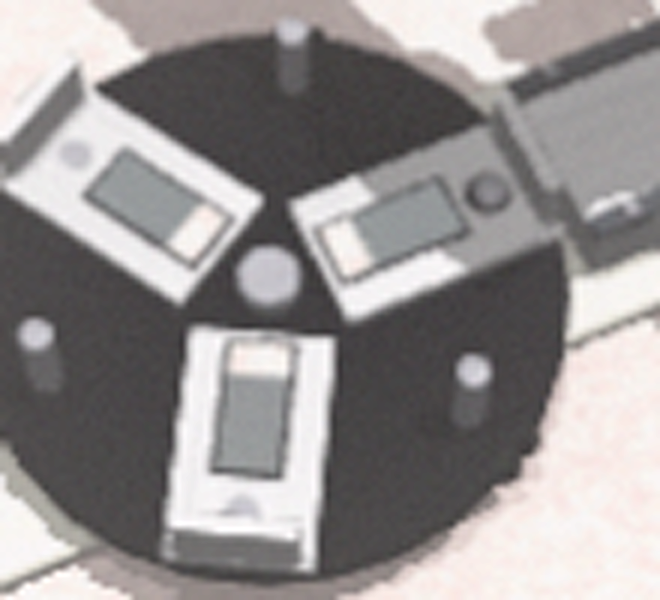

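View pics/zt16.png

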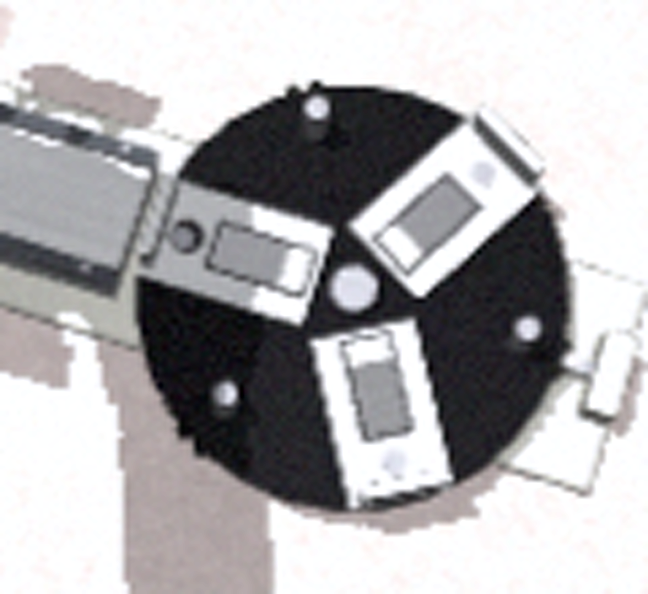

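```bash
cat > ck.py <<'E'
import sys
from h import *
n=sys.argv[1];lit=float(sys.argv[2]) if len(sys.argv)>2 else 1.6
C={}
for c in("top","scene"):
    q=camera_params(c);T=np.linalg.inv(np.array(q["pose"]));C[c]=(cv2.Rodrigues(T[:3,:3])[0],T[:3,3],np.array(q["camera_matrix"]),np.array(q["dist"]))
H=np.array([.5303,-.1088,0]);out=[]
for c,(x,y,w,h) in(("scene",(258,185,112,100)),("top",(275,138,112,100))):
    for tilt in(0,.105):
        s=3.5;im=cv2.convertScaleAbs(cv2.resize(cv2.imread(f"pics/{c}{n}.png")[y:y+h,x:x+w],None,fx=s,fy=s,interpolation=cv2.INTER_CUBIC),alpha=lit)
        for k in range(3):
            a=1.3004+k*2*np.pi/3;e=np.array([np.cos(a),np.sin(a),0]);l=np.array([-e[1],e[0],0]);z=np.array([0,0,1.])
            t=tilt if k==0 else 0
            def pt(r,w_,hh): # r from inner end, hh above underside
                return H+e*(.024+r*np.cos(t)-hh*np.sin(t))+l*w_+z*(.037+r*np.sin(t)+hh*np.cos(t))
            def ln(P,col):
                q=((cv2.projectPoints(np.array(P),*C[c])[0][:,0]-[x,y])*s+s/2-.5).round().astype(int);cv2.polylines(im,[q],False,col,1)
            ln([pt(0,-.03,.008),pt(0,.03,.008),pt(.1,.03,.008),pt(.1,-.03,.008),pt(0,-.03,.008)],(0,0,255))
            ln([pt(.1,-.025,.04),pt(.1,.025,.04),pt(.092,.025,.04),pt(.092,-.025,.04),pt(.1,-.025,.04)],(0,200,0))
            g=np.linspace(0,6.3,30);ln([pt(.079+.01*np.cos(b),.01*np.sin(b),.008) for b in g],(255,0,0))
        out.append(im)
cv2.imwrite(f"pics/ck{n}.png",np.vstack([np.hstack(out[:2]),np.hstack(out[2:])])[:,:800])
E
python3 ck.py 16 2.2
```

```text
(no output)
```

View pics/ck16.png

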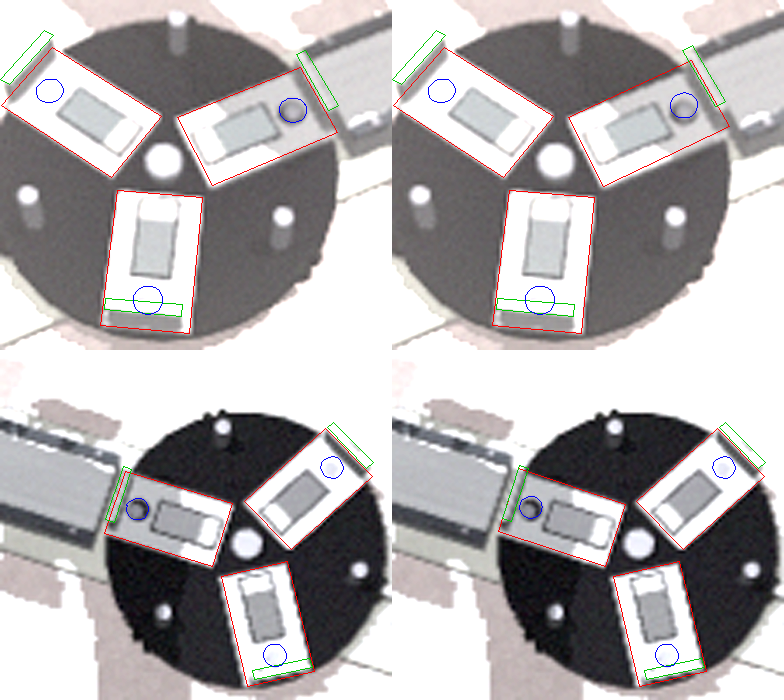

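```bash
python3 - <<'E'
from h import *
a=cv2.imread("pics/scene0.png").astype(int);b=cv2.imread("pics/scene16.png").astype(int)
for c in("scene","top"):
    for n in("reagent_jar","slide_box","petri_dish"):
        for r in landmark_of(c,n)[:1]: print(c,n,round(r["score"],2),(np.array(r["location"])*[640,400]).round(1))
E
```

```text
scene slide_box 0.78 [172.  311.7]
scene petri_dish 0.63 [303.  236.7]
top reagent_jar 0.8 [189.3 218.4]
top slide_box 0.77 [458.5 215.6]
top petri_dish 0.62 [314.5 184.7]
```

View pics/scene16.png

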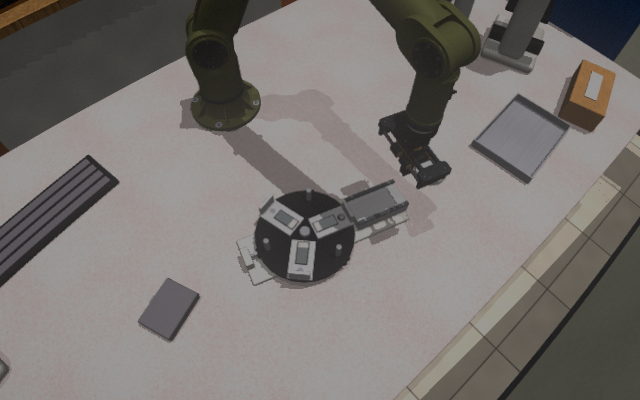

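Emit:
{"api": "play_rows", "payload": {
  "deltas": [-0.05,0,0,0,-0.05,0,0,0,-0.03,0,0,0,0,0.05,0,0,0,0.05,0,0,0,0.05,0,0,0,0,0,0]
}}

```text
t: 22.68
tool_pos: [0.7482, 0.1002, 0.2346]
orientation: [1.408, 1.061, -1.417]
force: [-0.4, -0.6, 0.3]
grip_width: 0.0004
```

```bash
python3 look.py 17; python3 ck.py 17 2.2; python3 - <<'E'
import cv2,numpy as np
a=np.hstack([cv2.imread(f"pics/top{n}.png")[130:250,150:300] for n in(0,17)]);b=np.hstack([cv2.imread(f"pics/scene{n}.png")[100:220,360:510] for n in(0,17)])
cv2.imwrite("pics/by.png",cv2.convertScaleAbs(cv2.resize(np.vstack([a,b]),None,fx=2.5,fy=2.5),alpha=1.7))
E
```

```text
22.675 [0.7482 0.1002 0.2346] -106.1 [-0.4 -0.6  0.3] radial 0.2609 lat -0.1533
```

View pics/by.png

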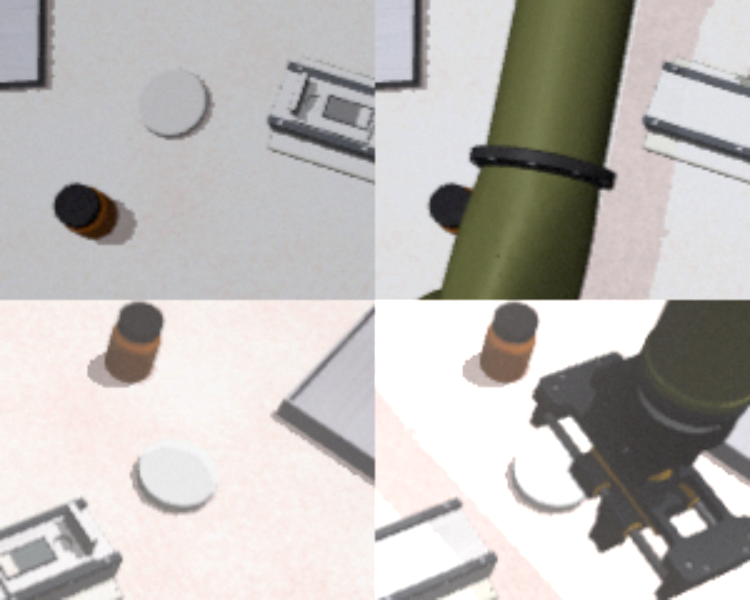

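View pics/ck17.png

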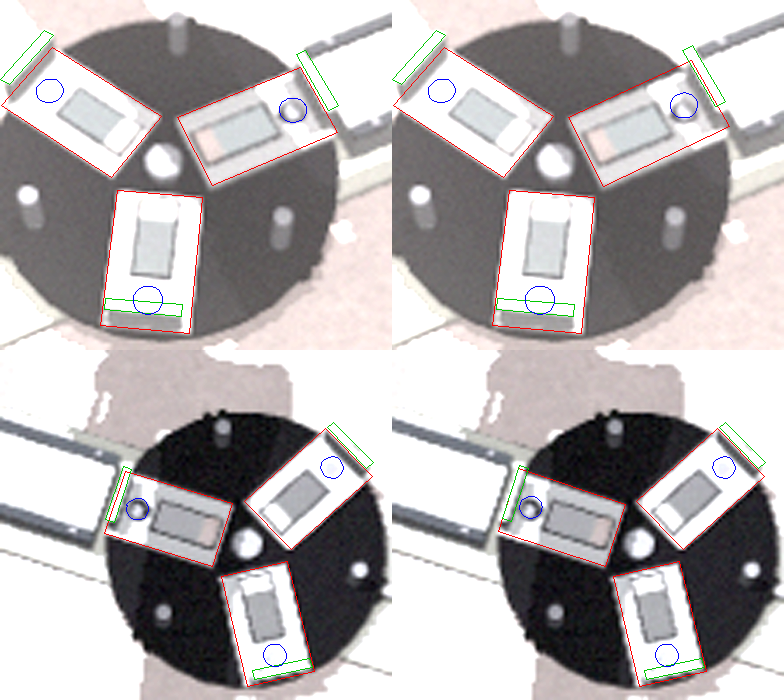

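```bash
python3 - <<'E'
import cv2,numpy as np
a=cv2.imread("pics/scene17.png")[203:229,322:358];b=cv2.imread("pics/top17.png")[175:201,300:336]
cv2.imwrite("pics/z17.png",cv2.convertScaleAbs(cv2.resize(np.hstack([a,b]),None,fx=11,fy=11,interpolation=cv2.INTER_CUBIC),alpha=1.3))
E
```

```text
(no output)
```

View pics/z17.png

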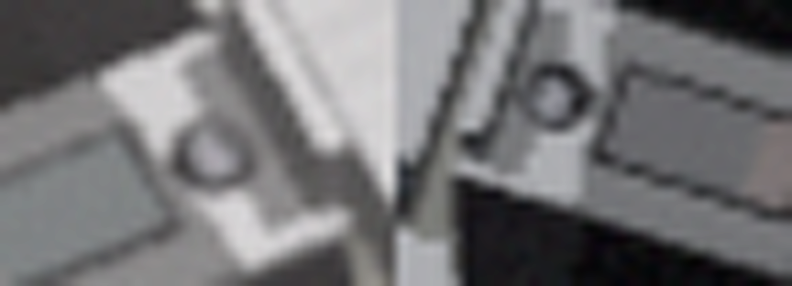

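```bash
python3 -c "
from plant import ticket
print(ticket.job_done())"
```

```text
the job is handed in; nothing more can be done
None
```

The carousel is in its stop with the bare-pin bay facing the deck. The carrier lies on it with its hole over the pin. I handed the job in at about 22.7 s of the 61 s allowed, with the arm clear of everything.

- **Turning:** I pushed post2 clockwise with shut fingers. The force rose to about 13 N at the bump, then fell to about 1 N as the carousel pulled itself in. A fit to the pictures afterwards put it within about 0.01 rad of the stop.
- **First try missed:** my first sweep passed over the post and moved nothing. The fingertips sit roughly 35 mm higher than the reported TCP suggests. I lowered the tool by that much and repeated the sweep.
- **Carrier:** I slid it along the deck by its tab, without lifting it, until the hole came over the pin.
- **Last checks:**
  - A flat-plate outline matches the carrier in both cameras, and a tilted one does not.
  - The pin shows inside the hole, slightly off-centre: the carrier sits perhaps 1 to 2 mm towards the hub.
  - The jar and dish look unmoved, though the arm partly hid both in the last pictures. The slide box was last found within about 3 px of its first place.
  - In the scene picture before I moved the arm clear, the networks missed the jar. In both cameras they took something on the carousel for the dish, so I judged those two by eye.

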